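Weigh back cracked earth coupons with the tipping tray

TASK

Weigh the cracked coupons back for reclaiming: first zero the scale with the yellow key, then collect in the tray all the cracked coupons, the ones without blue tape; a taped coupon that lies in the tray belongs flat on the drying board with the other taped ones and must never get into the weigh pan. Carry the loaded tray level to the scale, hook the bead under its nose over the pan's rim, and with the nose resting on the rim swing the tray up and over so that the rejects slide into the pan. When all of them are in the pan, stand the empty tray flat in the middle of its mat and record the weight, pressing the blue key and then the green one, one key at a time, all the way down, without disturbing the jar, tape roll and scraper.

Things in the scene. Friction and masses are not known exactly. Their poses are not given: they have to be found in the camera images.
- scale: Grey bench scale, fixed, with a deep open steel weigh pan bolted on top and a key panel on its front (-x). Origin on the bench under the pan's centre, z up. It stands on either side of the tray, the drying board on the other; a long (y side) pan wall faces the tray. Housing under the pan: x +-130, y +-110 mm, 42 mm high; key panel x -225 to -125, y +-100 mm, 40 mm high.
- pan_rim (a point): Centre of the weigh pan's mouth at rim height, 140 mm above the bench; axes as the scale's. The pan measures 220 mm (x) by 200 mm (y) outside with walls 5 mm thick: inner faces at x = +-105 and y = +-95 mm. Its floor is 60 mm above the bench.
- key_zero (a joint): Yellow round spring key, the left one as seen from the robot (+y): zeroes the scale. Value 0 up to 0.006 m fully down; goes down, about 4 N at full travel, springs back.
- key_zero_top (a point): Centre of the top of the yellow key (26 mm across).
- key_hold (a joint): Blue round spring key, the middle one: holds the reading. Same travel and force.
- key_hold_top (a point): Centre of the top of the blue key (26 mm across). The keys are 45 mm apart and 65 mm in front of the pan's front wall.
- key_print (a joint): Green round spring key, the right one (-y): records the weight. Same travel and force.
- key_print_top (a point): Centre of the top of the green key (26 mm across).
- tray: Loose aluminium tray, about 0.26 kg, raked wooden grip at the back. Origin under its middle at foot level; x = pouring direction, y across, z up. Floor 3 mm thick, top at z = 11 mm, x -80 to +100 mm, 170 mm wide inside; side walls to z = 36 mm, back wall at x = -81.5 to z = 40 mm, front open without a wall. An 8 mm round bead across under the floor near the nose hooks over a rim.
- tray_lip (a point): Middle of the hook bead's axis, at tray x = 80, y = 0, z = 4 mm: the floor's underside is 4 mm above it, the nose reaches 20 mm beyond it. Coupons in the tray lie still when it is level and have all slid out over the nose by a tilt of 70 degrees.
- tray_grip (a point): Centre to hold the tray's wooden grip, at tray x = -91.9, z = 70.7 mm. A plate 14 mm thick, 80 mm wide (along tray y), leaning back by 0.25 rad: from z = 30 mm at the back wall up and backwards along (-0.247, 0, 0.969) in the tray's frame for 60 mm; its top is 18 mm beyond this point.
- mat: Black rubber mat, fixed, 270 mm (x) by 230 mm (y), 2 mm thick: the tray's place, on which it stands at the start. Origin on the bench at its centre.
- board: Plywood drying board, fixed, 300 mm (x) by 210 mm (y), 6 mm thick. Origin on the bench at its centre. Coupons stand on it in up to 8 places, 4 along x (64 mm apart: x = -96, -32, 32, 96 mm) and 2 along y (y = +-47.5 mm), at least one of them free.
- reject_1: Cracked earth coupon without tape: a reject (2 to 4 of four are present, on the drying board). Block of 50 mm (x) by 40 mm (y) by 18 mm, about 60 g, dark crack lines on top. Origin at the centre of its underside.
- reject_2: Cracked earth coupon without tape: a reject (2 to 4 of four are present, on the drying board). Block of 50 mm (x) by 40 mm (y) by 18 mm, about 60 g, dark crack lines on top. Origin at the centre of its underside.
- reject_3: Cracked earth coupon without tape: a reject (2 to 4 of four are present, on the drying board). Block of 50 mm (x) by 40 mm (y) by 18 mm, about 60 g, dark crack lines on top. Origin at the centre of its underside.
- reject_4: Cracked earth coupon without tape: a reject (2 to 4 of four are present, on the drying board). Block of 50 mm (x) by 40 mm (y) by 18 mm, about 60 g, dark crack lines on top. Origin at the centre of its underside.
- keep_1: Sound earth coupon with a strip of blue tape on top: to be kept. Same size as the rejects, 50 x 40 x 18 mm, origin at the centre of its underside. May be present: lies in the tray at the start.
- keep_2: Sound earth coupon with a strip of blue tape on top: to be kept. Same size as the rejects, 50 x 40 x 18 mm, origin at the centre of its underside. May be present: stands on the drying board.
- keep_3: Sound earth coupon with a strip of blue tape on top: to be kept. Same size as the rejects, 50 x 40 x 18 mm, origin at the centre of its underside. May be present: stands on the drying board.
- keep_4: Sound earth coupon with a strip of blue tape on top: to be kept. Same size as the rejects, 50 x 40 x 18 mm, origin at the centre of its underside. May be present: stands on the drying board.
- jar: Bystander: pigment jar with steel cap, 60 mm across, 85 mm high; origin under its centre.
- tape_roll: Bystander: roll of blue tape lying flat, 90 mm across, 24 mm high; origin under its centre.
- scraper: Bystander: flat scraper lying on the bench, 160 mm long along its x; origin at its middle.
Not all that is in view belongs to the job. Leave any pink look-alike of the reject_1 alone.

How it is judged (in metres and radians):
On the way, in this order (a step that is already met when the one before it is completed fails the run):
1. the yellow key is pressed fully down (value of joint key_zero above 0.004 m).
2. all rejects lie in the tray, no taped coupon does, and the tray is level (x of reject_1 in the frame of tray between -0.085 and 0.1 m and y of reject_1 in the frame of tray between -0.085 and 0.085 m and z of reject_1 in the frame of tray between 0.003 and 0.06 m and x of reject_2 in the frame of tray between -0.085 and 0.1 m and y of reject_2 in the frame of tray between -0.085 and 0.085 m and z of reject_2 in the frame of tray between 0.003 and 0.06 m and x of reject_3 in the frame of tray between -0.085 and 0.1 m and y of reject_3 in the frame of tray between -0.085 and 0.085 m and z of reject_3 in the frame of tray between 0.003 and 0.06 m and x of reject_4 in the frame of tray between -0.085 and 0.1 m and y of reject_4 in the frame of tray between -0.085 and 0.085 m and z of reject_4 in the frame of tray between 0.003 and 0.06 m and not (x of keep_1 in the frame of tray between -0.085 and 0.1 m and y of keep_1 in the frame of tray between -0.085 and 0.085 m and z of keep_1 in the frame of tray between 0.003 and 0.06 m) and not (x of keep_2 in the frame of tray between -0.085 and 0.1 m and y of keep_2 in the frame of tray between -0.085 and 0.085 m and z of keep_2 in the frame of tray between 0.003 and 0.06 m) and not (x of keep_3 in the frame of tray between -0.085 and 0.1 m and y of keep_3 in the frame of tray between -0.085 and 0.085 m and z of keep_3 in the frame of tray between 0.003 and 0.06 m) and not (x of keep_4 in the frame of tray between -0.085 and 0.1 m and y of keep_4 in the frame of tray between -0.085 and 0.085 m and z of keep_4 in the frame of tray between 0.003 and 0.06 m) and angle between tray's own z axis and vertical below 0.2 rad), for 0.2 s.
3. the tray, with all rejects in it and within about 20 degrees of level, bears on the pan with its bead inside the wall and below rim level (x of reject_1 in the frame of tray between -0.085 and 0.1 m and y of reject_1 in the frame of tray between -0.085 and 0.085 m and z of reject_1 in the frame of tray between 0.003 and 0.06 m and x of reject_2 in the frame of tray between -0.085 and 0.1 m and y of reject_2 in the frame of tray between -0.085 and 0.085 m and z of reject_2 in the frame of tray between 0.003 and 0.06 m and x of reject_3 in the frame of tray between -0.085 and 0.1 m and y of reject_3 in the frame of tray between -0.085 and 0.085 m and z of reject_3 in the frame of tray between 0.003 and 0.06 m and x of reject_4 in the frame of tray between -0.085 and 0.1 m and y of reject_4 in the frame of tray between -0.085 and 0.085 m and z of reject_4 in the frame of tray between 0.003 and 0.06 m and x of tray_lip in the frame of scale between -0.105 and 0.105 m and y of tray_lip in the frame of scale between -0.0975 and 0.0975 m and z of tray_lip in the frame of scale between 0.1 and 0.143 m and contact force between tray and scale above 0.4 N and angle between tray's own z axis and vertical below 0.35 rad), for 0.1 s.
4. the tray is swung over by more than 50 degrees while its nose bears on the pan's rim (x of tray_lip in the frame of scale between -0.105 and 0.105 m and y of tray_lip in the frame of scale between -0.0975 and 0.0975 m and z of tray_lip in the frame of scale between 0.09 and 0.152 m and contact force between tray and scale above 0.4 N and angle between tray's own z axis and vertical above 0.9 rad), for 0.1 s.
5. all rejects are in the pan and the tray is clear of the scale (x of reject_1 in the frame of scale between -0.108 and 0.108 m and y of reject_1 in the frame of scale between -0.098 and 0.098 m and z of reject_1 in the frame of scale between 0.045 and 0.125 m and x of reject_2 in the frame of scale between -0.108 and 0.108 m and y of reject_2 in the frame of scale between -0.098 and 0.098 m and z of reject_2 in the frame of scale between 0.045 and 0.125 m and x of reject_3 in the frame of scale between -0.108 and 0.108 m and y of reject_3 in the frame of scale between -0.098 and 0.098 m and z of reject_3 in the frame of scale between 0.045 and 0.125 m and x of reject_4 in the frame of scale between -0.108 and 0.108 m and y of reject_4 in the frame of scale between -0.098 and 0.098 m and z of reject_4 in the frame of scale between 0.045 and 0.125 m and contact force between tray and scale below 0.05 N and angle between tray's own z axis and vertical below 0.35 rad), for 0.3 s.
6. the blue key is pressed fully down (value of joint key_hold above 0.004 m and contact force between tray and scale below 0.05 N).
7. the green key is pressed fully down (value of joint key_print above 0.004 m and value of joint key_hold below 0.002 m and contact force between tray and scale below 0.05 N).
At the end, for the whole second after the job is handed in: All rejects rest inside the weigh pan below its rim; all taped coupons rest flat on the drying board, their centres within its edges; the tray stands flat on its mat, its centre within 50 mm of the mat's; all keys are up (x of reject_1 in the frame of scale between -0.108 and 0.108 m and y of reject_1 in the frame of scale between -0.098 and 0.098 m and z of reject_1 in the frame of scale between 0.045 and 0.125 m and x of reject_2 in the frame of scale between -0.108 and 0.108 m and y of reject_2 in the frame of scale between -0.098 and 0.098 m and z of reject_2 in the frame of scale between 0.045 and 0.125 m and x of reject_3 in the frame of scale between -0.108 and 0.108 m and y of reject_3 in the frame of scale between -0.098 and 0.098 m and z of reject_3 in the frame of scale between 0.045 and 0.125 m and x of reject_4 in the frame of scale between -0.108 and 0.108 m and y of reject_4 in the frame of scale between -0.098 and 0.098 m and z of reject_4 in the frame of scale between 0.045 and 0.125 m and linear speed of each of reject_1, reject_2, reject_3, reject_4, keep_1, keep_2, keep_3, keep_4 below 0.03 m/s and x of keep_1 in the frame of board between -0.15 and 0.15 m and y of keep_1 in the frame of board between -0.105 and 0.105 m and z of keep_1 in the frame of board between 0 and 0.016 m and angle between each of keep_1, keep_2, keep_3, keep_4's own z axis and vertical below 0.2 rad and x of keep_2 in the frame of board between -0.15 and 0.15 m and y of keep_2 in the frame of board between -0.105 and 0.105 m and z of keep_2 in the frame of board between 0 and 0.016 m and x of keep_3 in the frame of board between -0.15 and 0.15 m and y of keep_3 in the frame of board between -0.105 and 0.105 m and z of keep_3 in the frame of board between 0 and 0.016 m and x of keep_4 in the frame of board between -0.15 and 0.15 m and y of keep_4 in the frame of board between -0.105 and 0.105 m and z of keep_4 in the frame of board between 0 and 0.016 m and horizontal distance between tray and mat below 0.05 m and angle between tray's own z axis and vertical below 0.06 rad and height (world z) of tray below 0.01 m and linear speed of tray below 0.02 m/s and value of joint each of key_zero, key_hold, key_print below 0.002 m); the robot touches nothing.
It fails at once if a taped coupon gets into the weigh pan ((x of keep_1 in the frame of scale between -0.108 and 0.108 m and y of keep_1 in the frame of scale between -0.098 and 0.098 m and z of keep_1 in the frame of scale between 0.045 and 0.125 m) or (x of keep_2 in the frame of scale between -0.108 and 0.108 m and y of keep_2 in the frame of scale between -0.098 and 0.098 m and z of keep_2 in the frame of scale between 0.045 and 0.125 m) or (x of keep_3 in the frame of scale between -0.108 and 0.108 m and y of keep_3 in the frame of scale between -0.098 and 0.098 m and z of keep_3 in the frame of scale between 0.045 and 0.125 m) or (x of keep_4 in the frame of scale between -0.108 and 0.108 m and y of keep_4 in the frame of scale between -0.098 and 0.098 m and z of keep_4 in the frame of scale between 0.045 and 0.125 m)).
It fails at once if two keys are down at once (value of joint each of key_zero, key_hold above 0.004 m or value of joint each of key_hold, key_print above 0.004 m or value of joint each of key_zero, key_print above 0.004 m).
It fails at once if the blue or green key is pressed before all rejects are in the pan (value of joint any of key_hold, key_print above 0.004 m and (not (x of reject_1 in the frame of scale between -0.108 and 0.108 m and y of reject_1 in the frame of scale between -0.098 and 0.098 m and z of reject_1 in the frame of scale between 0.045 and 0.125 m) or not (x of reject_2 in the frame of scale between -0.108 and 0.108 m and y of reject_2 in the frame of scale between -0.098 and 0.098 m and z of reject_2 in the frame of scale between 0.045 and 0.125 m) or not (x of reject_3 in the frame of scale between -0.108 and 0.108 m and y of reject_3 in the frame of scale between -0.098 and 0.098 m and z of reject_3 in the frame of scale between 0.045 and 0.125 m) or not (x of reject_4 in the frame of scale between -0.108 and 0.108 m and y of reject_4 in the frame of scale between -0.098 and 0.098 m and z of reject_4 in the frame of scale between 0.045 and 0.125 m))).
It fails at once if a bystander is moved by more than 30 mm (distance of any of jar, tape_roll, scraper from where it was at the start of the episode above 0.03 m).
Of reject_1, reject_2, reject_3, reject_4 only 2 to 4 are there at a start; the rules pass over those that are not, and their reading is None.
Of keep_1, keep_2, keep_3, keep_4 only 2 to 4 are there at a start; the rules pass over those that are not, and their reading is None.
At some moment in a run one of reject_1, reject_2, reject_3, reject_4 may be knocked a few centimetres aside while the robot is not near it.
It also fails if it takes over 210 s, if anything falls off the work surface, if the arm or the gripper's body presses on something with over 40 N, if the wrist force passes 120 N, or if a joint passes its speed limit or range.

ROBOT

A 6-joint arm with a two-finger parallel gripper is mounted at the origin on the work surface. World frame = base frame: x ahead of the robot, y to its left, z up, the work surface at z = 0. Lengths are in mm, angles in rad, forces in N, time in s.
With the tool pointing down it reaches from about 375 to 925 mm from the base axis. Payload 5.7 kg.
Tool frame: the origin (TCP) lies at the very end of the fingers, on their centre line; the grasp point (between the pads) lies 19 mm behind it; z points along the fingers, y is the line along which they close (so a half turn about z gives the same grasp; the last joint's range is limited). The gripper opens to 88 mm and grips with 3 to 60 N. Pads are 20 mm wide; open, the fingers measure 115 mm over their backs; the gripper's body (75 mm by 178 mm) begins 61 mm behind the grasp point.
Start: joints at [1.174, 0.359, 1.51, -0, 1.272, -0.115], TCP at [166.844, 576.303, 222.623] pointing down, gripper open.
Joint ranges: [-2.97, 2.97], [-1.01, 2.36], [0.21, 2.38], [-0.96, 4.11], [0.2, 2.71], [-2.98, 2.98]. Speed limits (rad/s): [2.39, 2.39, 3.14, 3.14, 3.14, 3.14].

INTERFACE

Orientations are given as a 3x3 rotation matrix whose columns are the frame's x, y, z axes.
In Python, from plant import arm gives the robot as it stands. The module is installed in compiled form; this text tells all that it offers.
- The arm moves only by the tool apply_moves, never from a script. Its argument "targets" is one flat list of numbers, 7 for each row, row after row: the turn, a rotation vector about the tool's x, y, z as a fraction of full scale, then the shift along the tool's x, y, z as a fraction of full scale, then the closure, from 0 (fully open) to 1 (shut). In form: [rx, ry, rz, x, y, z, fingers, rx, ry, rz, x, y, z, fingers, ...]. A call has 1 to 12 rows; each row shifts and turns the commanded pose from where the row before left it, along the tool's axes as they then stand; what a row does not reach is not made up. Full scale, the value 1, is 120 mm for a shift and 180 degrees for a turn. A row lasts 1/8 s, in which the tool goes at most 62.5 mm and 10.7 degrees, less where a joint would pass 70% of its speed; a pose out of reach is approached as far as the arm can. A call with a number of a shift or a turn outside -1 to 1 is refused whole. A call with a gripper value outside its range is refused whole. The fingers move at their own pace and stop on an object; "newtons" is the grip in N (left out, the last holds). Time passes only in rows, so rows that do not move let the fingers close. It gives the time, the measured TCP pose, the force, the opening and the grip force at its end, in the units of the state.
- arm.observe(): the state, without advancing time (a new reading comes with each control period).
- arm.grab_frame(name): name is "scene" or "top" or "wrist"; returns a dict with "img" (480x640x3 uint8, red, green, blue), "intrinsics" (3x3 intrinsics, pixels), "rvec" (rotation vector, rad) and "tvec" (3), from world to camera coordinates, as OpenCV has them. Camera axes: x right, y down, z forward; pixel columns grow to the right and rows downward; lengths in mm; the calibration is good to about 2 mm. The wrist camera is an equidistant fisheye: a pixel r from the principal point sees the ray r / f radians off the axis. A picture is of the moment at which its call begins. There is no depth.
- arm.sign_off(): hands the job in; it is judged then, once.
The state is a dict: "t": time; "joint_positions": joint angles; "qvel": joint speeds; "tau": joint torques, N m; "eef_pos": TCP position; "tool_rot": TCP orientation; "wrist_force": force on the tool from outside, world axes, zero at the start; "torque": the same for the moment, N m; "grip_width": finger opening in mm; "finger_force": force on a finger pad.
Only numpy, scipy, OpenCV 4.12 (cv2) and the standard library are available. Lean on these libraries where they do the work, as an engineer would, in place of code of your own. Each camera call takes 0.05 s, during which the arm holds its last target. There are 200 camera calls.

## Working session

There is one attempt and no reset: what is moved stays moved. The work goes in short steps, Python scripts to look and compute and a tool call to move; the robot and the scene stay as the last step left them, time stands still between calls to the robot, and variables do not carry over. Pictures are saved under pics/ and viewed, at most 14 in all, crops included, and the job is handed in when it is done.

Besides the shell and the picture viewer there is one more tool, called as a command line: name --argument value ..., lists and objects as JSON in quotes. apply_moves: Moves the arm, as the interface text tells. Shift numbers are shares of 120 mm and turn numbers shares of 180 degrees, none past 1 either way. Its arguments: {"type":"object","properties":{"targets":{"type":"array"},"newtons":{"type":"number"}},"required":["targets"]}

```bash
mkdir -p pics
cat > h.py <<'E'
import numpy as np, cv2
from plant import arm
def shot(n,save=None):
    f=arm.grab_frame(n)
    if save: cv2.imwrite('pics/'+save,f['img'][:,:,::-1])
    return f
def ray(f,u,v,fish=False):
    K=np.array(f['intrinsics']);R=cv2.Rodrigues(np.array(f['rvec'],float))[0];t=np.array(f['tvec'],float).ravel()
    x=(u-K[0,2])/K[0,0];y=(v-K[1,2])/K[1,1]
    if fish:
        r=np.hypot(x,y);s=np.sin(r)/r if r>1e-9 else 1;d=np.array([x*s,y*s,np.cos(r)])
    else: d=np.array([x,y,1.])
    return -R.T@t, R.T@d/np.linalg.norm(d)
def onz(f,u,v,z,fish=False):
    c,d=ray(f,u,v,fish);return c+d*(z-c[2])/d[2]
def tri(*rs):
    A=np.zeros((3,3));b=np.zeros(3)
    for c,d in rs:
        P=np.eye(3)-np.outer(d,d);A+=P;b+=P@c
    return np.linalg.solve(A,b)
E
python3 - <<'E'
from h import *
for n in('scene','top'):
    f=shot(n,n+'0.png');K=np.array(f['intrinsics']);c,_=ray(f,0,0);print(n,K[0,0],c, cv2.Rodrigues(np.array(f['rvec'],float))[0].round(2).tolist())
print(arm.observe())
E
```

```text
scene 454.54482140184604 [1466.22830219 -329.92942467  732.75237311] [[0.41, 0.91, 0.0], [0.49, -0.21, -0.85], [-0.77, 0.35, -0.53]]
top 435.43611316692875 [ 526.32189558   92.66993865 1011.74926356] [[-0.01, -1.0, -0.0], [-1.0, 0.01, -0.06], [0.06, 0.0, -1.0]]
{'t': 0.1, 'joint_positions': array([ 1.17392020e+00,  3.59445055e-01,  1.51127810e+00,  2.17942842e-05,
        1.27252054e+00, -1.15067981e-01]), 'qvel': array([-0.00051647, -0.00117106, -0.00368572, -0.00080789, -0.00154198,
       -0.0003357 ]), 'tau': array([ 4.54539586e-04, -5.16357493e+01, -2.71407491e+01,  6.76078233e-02,
        2.77740980e-02, -6.91290694e-06]), 'eef_pos': array([166.6017983 , 575.77679018, 221.90401529]), 'tool_rot': array([[-9.60552321e-01,  2.78098556e-01, -6.57402963e-04],
       [ 2.78099254e-01,  9.60551149e-01, -1.51465386e-03],
       [ 2.10246119e-04, -1.63772756e-03, -9.99998637e-01]]), 'wrist_force': array([0.30782388, 0.0245869 , 0.00728953]), 'torque': array([0.08144293, 0.00524262, 0.02394534]), 'finger_force': 0.0, 'grip_width': 87.67291521969426}
```

View pics/scene0.png

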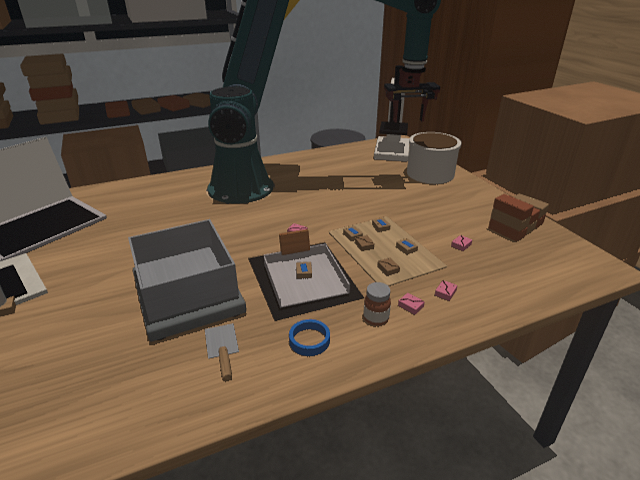

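View pics/top0.png

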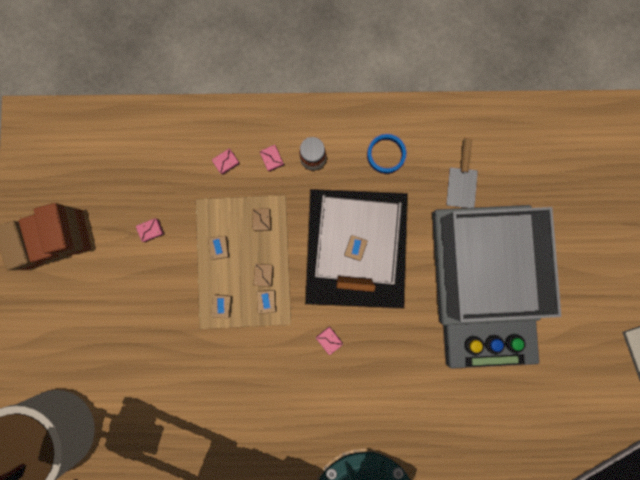

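The top view shows two rejects on the board at (262,218) and (264,274). Taped coupons are at (219,247), (221,306) and (266,301), and one lies in the tray at (356,247). The keys are at (475,345), (496,345) and (517,344), and the tray grip is at (356,283). Pink look-alikes are scattered around.

```bash
cat > det.py <<'E'
from h import *
def blobs(im,lo,hi,amin=30):
    h=cv2.cvtColor(im,cv2.COLOR_RGB2HSV);m=cv2.inRange(h,np.array(lo),np.array(hi))
    o=[]
    for c in cv2.findContours(m,cv2.RETR_EXTERNAL,cv2.CHAIN_APPROX_NONE)[0]:
        if cv2.contourArea(c)<amin: continue
        M=cv2.moments(c);o.append((M['m10']/M['m00'],M['m01']/M['m00'],M['m00'],cv2.minAreaRect(c)))
    return o
E
python3 - <<'E'
from det import *
fs={n:shot(n) for n in('top','scene')}
for n in fs:
    f=fs[n]
    for nm,lo,hi in(('blue',(100,120,60),(120,255,255)),('yel',(22,150,120),(32,255,255)),('grn',(45,100,50),(80,255,255)),('black',(0,0,0),(179,255,45))):
        for b in blobs(f['img'],lo,hi,30 if nm!='black' else 300): print(n,nm,np.round(b[:3],1),np.round(b[3][1],1),round(b[3][2],1),onz(f,b[0],b[1],24).round(1))
im=fs['top']['img']
cv2.imwrite('pics/crop1.png',cv2.resize(im[170:380,180:570,::-1],None,fx=2,fy=2,interpolation=cv2.INTER_CUBIC))
hs=cv2.cvtColor(im,cv2.COLOR_RGB2HSV)
for u,v in((260,212),(270,268),(228,220),(300,400),(345,284),(505,260),(330,230)):print(u,v,hs[v,u])
E
```

```text
top blue [496.8 345.  122.5] [12. 13.] 90.0 [ 354.4 -298.3   24. ]
top blue [220.2 305.6  54.5] [13.  5.] 90.0 [447.9 321.5  24. ]
top blue [265.4 300.3  54. ] [13.3  5.3] 80.5 [458.8 219.5  24. ]
top blue [356.  246.7  52. ] [ 5.1 13.3] 15.9 [577.9  13.5  24. ]
top blue [217.3 246.1  50.5] [13.1  4.9] 76.0 [582.2 328.7  24. ]
top blue [ 386.3  153.3 1088.5] [37. 37.] 90.0 [792.5 -59.5  24. ]
top yel [476.  346.1  89. ] [10. 10.] 90.0 [ 352.4 -251.6   24. ]
top grn [517.4 344.  122. ] [12. 13.] 90.0 [ 356.3 -344.4   24. ]
top black [ 376.7  468.7 1103. ] [28. 74.] 90.0 [ 88.4 -24.9  24. ]
top black [621.8 468.9 782. ] [30. 52.] 90.0 [  83.1 -563.5   24. ]
top black [  356.4   248.4 10720. ] [ 97.4 113.2] 2.4 [573.9  12.6  24. ]
scene blue [ 309.1  337.1 1141. ] [35. 40.] 90.0 [807.3 -67.6  24. ]
scene black [ 572.7  371.2 3507.5] [ 27.2 165.8] 24.5 [1104.6  374.2   24. ]
scene black [ 11.  282.4 556. ] [33.1 21. ] 63.4 [ 333.  -674.9   24. ]
scene black [ 295.9  294.8 1402.5] [ 66.6 101. ] 75.7 [664.6 -42.9  24. ]
scene black [  41.2  225.8 2450.5] [ 29.7 104.7] 67.2 [  56.8 -626.2   24. ]
scene black [ 406.3   96.5 1803. ] [56.3 70.5] 6.1 [-700.1 1150.2   24. ]
scene black [ 416.2   25.8 1738. ] [61. 63.] 90.0 [-3003.7  2760.6    24. ]
scene black [  183.3    92.6 18180.5] [288. 203.] 0.0 [-1279.8    12.8    24. ]
260 212 [ 15 112 148]
270 268 [ 15 111 158]
228 220 [ 16 116 176]
300 400 [ 16 138 151]
345 284 [ 12 175 128]
505 260 [ 10  12 130]
330 230 [  7  29 196]
```

View pics/crop1.png

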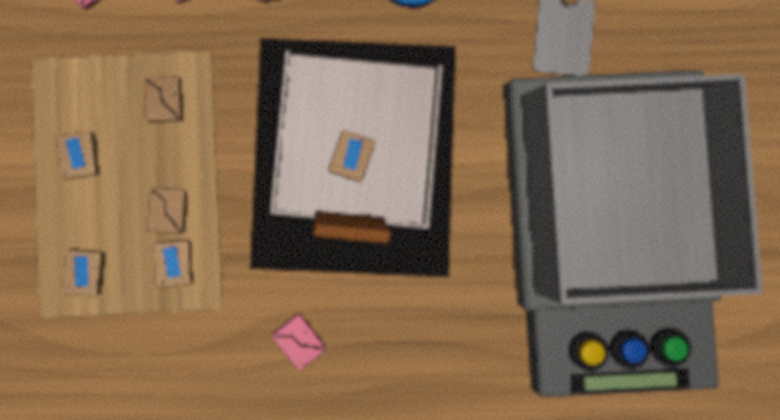

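The zoomed crop shows the tray opening toward +x and the pan rim corners at full-frame pixels (454,212), (551,208), (559,315) and (462,320). The reject tops are around crop (163,99) and (166,210).

Run:
```python
from det import *
f=shot('top')
P=lambda pts,z:np.array([onz(f,180+u/2,170+v/2,z) for u,v in pts])
pan=P([(548,85),(742,77),(758,290),(565,300)],140);print('pan',pan[:,:2].round(0).tolist(),pan.mean(0).round(1));
for z in(40,45,50):print('keys',z,[onz(f,u,v,z)[:2].round(1) for u,v in((476,346.1),(496.8,345),(517.4,344))])
g=P([(315,213),(388,220),(390,242),(314,235)],85);print('grip',g[:,:2].round(0).tolist(),g.mean(0))
mat=P([(261,39),(454,46),(447,276),(251,268)],2);print('mat',mat[:,:2].round(0).tolist(),mat.mean(0))
b=P([(33,59),(211,52),(219,308),(41,317)],6);print('board',b[:,:2].round(0).tolist(),b.mean(0))
tr=P([(289,52),(443,67),(428,229),(270,214)],36);print('tray',tr[:,:2].round(0).tolist(),tr.mean(0))
im=f['img']; 
print('tape in tray',onz(f,356,246.7,29))
for u,v in((163,99),(166,210)): print('rej',P([(u,v)],24))
for u,v in((220.2,305.6),(265.4,300.3),(217.3,246.1)):print('keep',onz(f,u,v,24))
```

```text
pan [[639.0, -176.0], [645.0, -371.0], [432.0, -378.0], [424.0, -186.0]] [ 535.  -277.6  140. ]
keys 40 [array([ 355.3, -246.1]), array([ 357.2, -292. ]), array([ 359. , -337.4])]
keys 45 [array([ 356.2, -244.4]), array([ 358.1, -290. ]), array([ 359.9, -335.2])]
keys 50 [array([ 357. , -242.6]), array([ 359., -288.]), array([ 360.7, -332.9])]
grip [[512.0, 59.0], [504.0, -19.0], [480.0, -20.0], [488.0, 60.0]] [496.02525438  19.8383128   85.        ]
mat [[714.0, 116.0], [704.0, -109.0], [437.0, -95.0], [448.0, 130.0]] [575.58532286  10.35735779   2.        ]
board [[692.0, 382.0], [699.0, 175.0], [403.0, 167.0], [395.0, 370.0]] [547.3176816  273.43329144   6.        ]
tray [[693.0, 84.0], [674.0, -90.0], [492.0, -69.0], [510.0, 107.0]] [592.17481811   8.07969118  36.        ]
tape in tray [577.55912471  13.90999954  29.        ]
rej [[642.04538143 228.10377386  24.        ]]
rej [[515.75886563 224.85276701  24.        ]]
keep [447.92787847 321.40121809  24.        ]
keep [458.82143894 219.51803183  24.        ]
keep [582.26319672 328.64236766  24.        ]
```

```bash
cat >> h.py <<'E'
from scipy.spatial.transform import Rotation as Ro, Slerp
def Rd(deg):
    a=np.radians(deg);c,s=np.cos(a),np.sin(a);return np.array([[-c,-s,0],[-s,c,0],[0,0,-1.]])
def plan(wps,step=58,ang=10,start=None):
    """wps: (pos,R,closure[,step]); R None keeps; closure-only waits: ('w',n,closure)"""
    o=arm.observe();p,R=(o['eef_pos'],o['tool_rot']) if start is None else start
    p=np.array(p,float);R=np.array(R,float);rows=[]
    log=open('obs.txt','a');print(np.r_[o['joint_positions'],o['eef_pos'],o['tool_rot'].ravel()].tolist(),file=log)
    for w in wps:
        if w[0] is 'w': rows+=[[0]*6+[w[2]]]*w[1];continue
        tp=np.array(w[0],float);tR=R if w[1] is None else np.array(w[1]);s=w[3] if len(w)>3 else step
        a=np.degrees(Ro.from_matrix(R.T@tR).magnitude())
        n=max(1,int(np.ceil(max(np.linalg.norm(tp-p)/s,a/ang))));p0=p.copy();R0=R.copy();rv=Ro.from_matrix(R0.T@tR).as_rotvec()
        for i in range(1,n+1):
            gp=p0+(tp-p0)*i/n;gR=R0@Ro.from_rotvec(rv*i/n).as_matrix()
            t=np.round(Ro.from_matrix(R.T@gR).as_rotvec()/np.pi,3);d=np.round(R.T@(gp-p)/120,3)
            rows.append([*t,*d,w[2]]);p=p+R@(d*120);R=R@Ro.from_rotvec(t*np.pi).as_matrix()
    for i in range(0,len(rows),12):print('['+', '.join(','.join('%g'%(x+0) for x in r) for r in rows[i:i+12])+']')
    print(len(rows),'end',p.round(1));return p,R
E
python3 -W ignore - <<'E'
from h import *
plan([((420,380,230),Rd(-8),1),((460,60,230),Rd(0),1),((400,-180,200),Rd(2.3),1),((352,-244,110),Rd(2.3),1),('w',1,1)])
E
```

```text
[0,0,-0.008,-0.414,-0.164,-0.011,1, 0,0,-0.007,-0.409,-0.174,-0.01,1, 0,0,-0.008,-0.405,-0.183,-0.011,1, 0,0,-0.007,-0.401,-0.193,-0.011,1, 0,0,-0.008,-0.396,-0.202,-0.01,1, 0,0,-0.007,-0.392,-0.212,-0.011,1, 0,0,-0.007,-0.117,-0.432,0,1, 0,0,-0.008,-0.108,-0.435,0.001,1, 0,0,-0.007,-0.096,-0.437,0,1, 0,0,-0.008,-0.087,-0.439,0,1, 0,0,-0.007,-0.076,-0.442,0.001,1, 0,0,-0.008,-0.067,-0.443,0,1]
[0,0,-0.002,0.1,-0.4,0.05,1, 0,0,-0.003,0.103,-0.399,0.051,1, 0,0,-0.002,0.107,-0.398,0.05,1, 0,0,-0.003,0.109,-0.398,0.051,1, 0,0,-0.002,0.113,-0.396,0.05,1, 0,0,0,0.14,-0.172,0.25,1, 0,0,0,0.14,-0.173,0.25,1, 0,0,0,0.14,-0.172,0.251,1, 0,0,0,0,0,0,1]
21 end [ 352. -244.  110.]
```

apply_moves --targets '[0, 0, -0.008, -0.414, -0.164, -0.011, 1, 0, 0, -0.007, -0.409, -0.174, -0.01, 1, 0, 0, -0.008, -0.405, -0.183, -0.011, 1, 0, 0, -0.007, -0.401, -0.193, -0.011, 1, 0, 0, -0.008, -0.396, -0.202, -0.01, 1, 0, 0, -0.007, -0.392, -0.212, -0.011, 1, 0, 0, -0.007, -0.117, -0.432, 0, 1, 0, 0, -0.008, -0.108, -0.435, 0.001, 1, 0, 0, -0.007, -0.096, -0.437, 0, 1, 0, 0, -0.008, -0.087, -0.439, 0, 1, 0, 0, -0.007, -0.076, -0.442, 0.001, 1, 0, 0, -0.008, -0.067, -0.443, 0, 1]'

```text
t: 1.75
eef_pos: [460.2, 58.6, 230.2]
tool_rot: [[-1.0, -0.002, 0.001], [-0.002, 1.0, -0.0], [-0.001, -0.0, -1.0]]
wrist_force: [0.6, 0.2, 0.4]
grip_width: 0.3
finger_force: 0.0
```

apply_moves --targets '[0, 0, -0.002, 0.1, -0.4, 0.05, 1, 0, 0, -0.003, 0.103, -0.399, 0.051, 1, 0, 0, -0.002, 0.107, -0.398, 0.05, 1, 0, 0, -0.003, 0.109, -0.398, 0.051, 1, 0, 0, -0.002, 0.113, -0.396, 0.05, 1, 0, 0, 0, 0.14, -0.172, 0.25, 1, 0, 0, 0, 0.14, -0.173, 0.25, 1, 0, 0, 0, 0.14, -0.172, 0.251, 1, 0, 0, 0, 0, 0, 0, 1]'

```text
t: 2.88
eef_pos: [350.3, -243.4, 108.3]
tool_rot: [[-0.999, -0.036, -0.003], [-0.036, 0.999, 0.003], [0.003, 0.003, -1.0]]
wrist_force: [-0.7, -0.2, 0.4]
grip_width: 0.7
finger_force: 0.0
```

```bash
python3 -W ignore - <<'E'
from det import *
f=shot('wrist','w1.png');K=np.array(f['intrinsics']);o=arm.observe();print(K[0],o['eef_pos'],o['t'],o['joint_positions'])
c,d=ray(f,K[0,2],K[1,2],True);print(c,d,(o['tool_rot'].T@(c-o['eef_pos'])))
for nm,lo,hi in(('blue',(100,120,60),(120,255,255)),('yel',(22,150,100),(32,255,255)),('grn',(45,100,50),(80,255,255))):
    for b in blobs(f['img'],lo,hi):print(nm,np.round(b[:3],1),[onz(f,*b[:2],z,True)[:2].round(1) for z in(40,45,50)])
E
```

```text
[371.64829954   0.         320.52741931] [ 351.45606041 -243.38237862  109.3138658 ] 2.925 [-7.67684414e-01  2.69921485e-01  1.99959683e+00  1.96134119e-04
  8.74361585e-01 -2.37507294e+00]
[ 282.11653218 -247.44278543  272.00403846] [ 0.24642778  0.01094977 -0.9690993 ] [  69.68190241   -1.24481422 -162.58976681]
blue [ 251.1  270.5 1407.5] [array([ 365.8, -290.4]), array([ 364. , -289.5]), array([ 362.2, -288.6])]
yel [324.6 261.1 632. ] [array([ 357.3, -241.6]), array([ 355.7, -241.7]), array([ 354.1, -241.8])]
grn [ 183.4  269.7 1282. ] [array([ 367.7, -338.9]), array([ 365.8, -336.9]), array([ 364. , -334.9])]
```

View pics/w1.png

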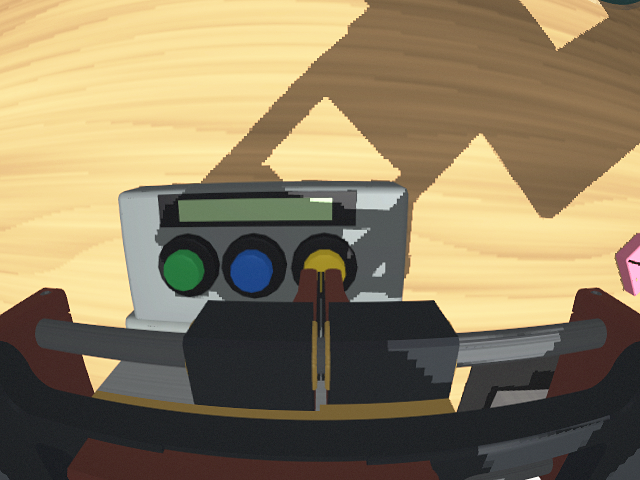

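The wrist view shows the fingertips over the yellow key at (324,261), blue at (251,270) and green at (183,270). The top and wrist rays agree at a key-top height of about 50–55 mm, so I'll approach and feel for contact.

apply_moves --targets '[0, 0, 0, -0.04, 0.01, 0.22, 1, 0, 0, 0, 0, 0, 0.2, 1, 0, 0, 0, 0, 0, 0.03, 1, 0, 0, 0, 0, 0, 0, 1]'

```text
t: 3.42
eef_pos: [358.1, -242.0, 56.9]
tool_rot: [[-0.999, -0.039, 0.001], [-0.039, 0.999, -0.0], [-0.001, -0.001, -1.0]]
wrist_force: [0.6, 2.6, 4.0]
grip_width: 0.5
finger_force: 1.8
```

apply_moves --targets '[0, 0, 0, 0, 0, 0.02, 1, 0, 0, 0, 0, 0, 0, 1]'

```text
t: 3.68
eef_pos: [358.1, -242.2, 55.8]
tool_rot: [[-0.999, -0.039, 0.002], [-0.039, 0.999, -0.001], [-0.002, -0.001, -1.0]]
wrist_force: [-0.8, 6.3, 26.3]
grip_width: 0.4
finger_force: 12.8
```

```bash
python3 -W ignore - <<'E'
from det import *
f=shot('wrist','w2.png');t=shot('top');plan([])
for nm,lo,hi,s in(('blue',(100,120,60),(120,255,255),(496.8,345)),('grn',(45,100,50),(80,255,255),(517.4,344))):
    for b in blobs(f['img'],lo,hi,300):
        r1=ray(f,*b[:2],True);r0=ray(t,*s);p=tri(r1,r0);print(nm,np.round(b[:3],1),p.round(1), [onz(f,*b[:2],z,True)[:2].round(1) for z in(50,56,62)], [onz(t,*s,z)[:2].round(1) for z in(50,56,62)])
cv2.imwrite('pics/w2c.png',cv2.resize(f['img'][200:380,120:440,::-1],None,fx=2,fy=2))
E
```

```text
0 end [ 358.2 -242.2   55.8]
blue [ 229.9  283.8 1667.5] [ 359.  -288.5   49.7] [array([ 359. , -288.8]), array([ 356.5, -287.2]), array([ 354.1, -285.7])] [array([ 359., -288.]), array([ 360. , -285.6]), array([ 361.1, -283.3])]
grn [ 146.6  287.5 1955. ] [ 361.6 -331.4   56.3] [array([ 364.4, -335.9]), array([ 361.8, -332.7]), array([ 359.1, -329.5])] [array([ 360.7, -332.9]), array([ 361.8, -330.3]), array([ 362.8, -327.6])]
```

View pics/w2c.png

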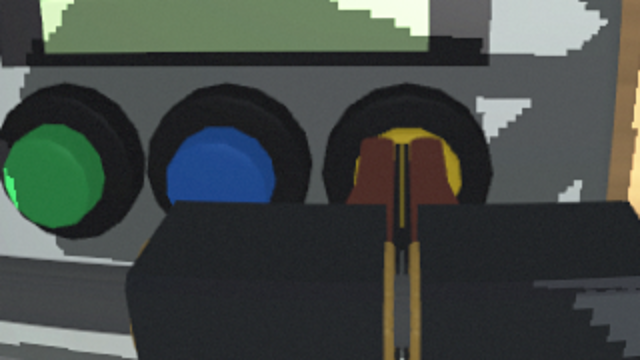

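The tips are inside the yellow key, which is down to its stop (26 N, TCP z about 56). Next comes the taped coupon in the tray.

```bash
python3 -W ignore - <<'E'
from h import *
plan([((358,-242,190),Rd(2.3),0.6),((560,14,150),Rd(-13),0),('w',2,0)])
E
```

```text
[0,0,0,0,0,-0.373,0.6, 0,0,0,-0.001,0,-0.372,0.6, 0,0.001,0,0,0,-0.373,0.6, 0,0,0.014,-0.294,0.345,0.055,0, 0,0,0.014,-0.279,0.357,0.055,0, 0,0,0.014,-0.263,0.369,0.055,0, 0,0,0.014,-0.246,0.38,0.055,0, 0,0,0.014,-0.229,0.391,0.054,0, 0,0,0.015,-0.212,0.4,0.055,0, 0,0,0,0,0,0,0, 0,0,0,0,0,0,0]
11 end [560.  14. 150.]
```

apply_moves --targets '[0, 0, 0, 0, 0, -0.373, 0.6, 0, 0, 0, 0, 0, -0.372, 0.6, 0, 0, 0, 0, 0, -0.373, 0.6, 0, 0, 0.014, -0.294, 0.345, 0.055, 0, 0, 0, 0.014, -0.279, 0.357, 0.055, 0, 0, 0, 0.014, -0.263, 0.369, 0.055, 0, 0, 0, 0.014, -0.246, 0.38, 0.055, 0, 0, 0, 0.014, -0.229, 0.391, 0.054, 0, 0, 0, 0.015, -0.212, 0.4, 0.055, 0, 0, 0, 0, 0, 0, 0, 0, 0, 0, 0, 0, 0, 0, 0]'

```text
t: 5.15
eef_pos: [558.3, 13.8, 148.4]
tool_rot: [[-0.974, 0.225, -0.001], [0.225, 0.974, -0.001], [0.0, -0.001, -1.0]]
wrist_force: [-0.1, 0.9, -0.5]
grip_width: 87.6
finger_force: 0.0
```

```bash
python3 -W ignore - <<'E'
from det import *
f=shot('wrist','w3.png');t=shot('top');o=arm.observe();print(o['eef_pos'],o['wrist_force'])
for b in blobs(f['img'],(100,120,60),(120,255,255),100):
    bp=cv2.boxPoints(b[3]);q=[onz(f,*x,30,True) for x in bp];e=sorted([(np.linalg.norm(q[i]-q[i-1]),tuple((q[i]-q[i-1])[:2].round(1))) for i in range(4)])[-1]
    print(np.round(b[:3],1),onz(f,*b[:2],30,True).round(1),'tri w. tray keep',tri(ray(f,*b[:2],True),ray(t,356,246.7)).round(1),e)
E
```

```text
[557.998379    12.95030667 148.4466722 ] [-0.11865251  0.613538   -0.14989711]
[324.7 254.8 692. ] [576.9  11.2  30. ] tri w. tray keep [577.8  12.4  26.7] (np.float64(33.31765510686803), (np.float64(32.5), np.float64(-7.2)))
[628.4 186.  271.5] [579.8 320.7  30. ] tri w. tray keep [530.9  42.9 292.7] (np.float64(37.18743158887096), (np.float64(36.1), np.float64(9.0)))
[528.3  66.6 491.5] [457.9 213.4  30. ] tri w. tray keep [527.4  29.5 323.3] (np.float64(33.74057051831492), (np.float64(33.3), np.float64(5.7)))
[606.5  53.5 303. ] [448.9 313.6  30. ] tri w. tray keep [527.2  30.6 317.3] (np.float64(35.02942530553111), (np.float64(35.0), np.float64(0.5)))
```

View pics/w3.png

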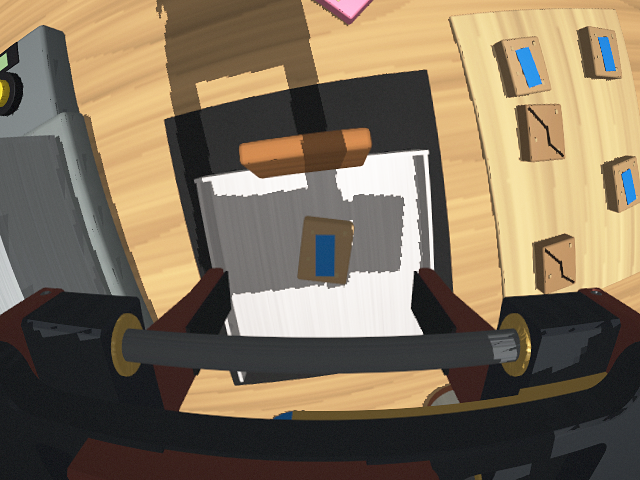

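The wrist view shows the tray coupon midway between the fingers at (325,255). Its tape runs at about -12.5°, in line with the tool. The grip plate is at (305,150) and the board is at upper right.

```bash
python3 -W ignore - <<'E'
from h import *
s=plan([((577.5,12.3,60),Rd(-12.5),0),((577.5,12.3,17),None,0,30),('w',4,1),((577.5,12.3,110),None,1,40),((641,323,90),Rd(2),1)])
print('place')
plan([((641,323,12),Rd(2),1,30),('w',1,1),('w',4,0),((641,323,80),None,0,40),((630,228,130),Rd(2),0),('w',2,0)],start=s)
E
```

```text
[0,0,-0.002,-0.08,0.016,0.368,0, 0,0,-0.001,-0.08,0.016,0.369,0, 0,0,0,0,0,0.179,0, 0,0,0,0,0,0.179,0, 0,0,0,0,0,0,1, 0,0,0,0,0,0,1, 0,0,0,0,0,0,1, 0,0,0,0,0,0,1, 0,0,0,0,0,-0.258,1, 0,0,0,0,0,-0.258,1, 0,0,0,0,-0.001,-0.259,1, 0,0,-0.013,0.008,0.44,0.028,1]
[0,0,-0.014,-0.01,0.441,0.027,1, 0,0,-0.013,-0.03,0.439,0.028,1, 0,0,-0.014,-0.047,0.438,0.027,1, 0,0,-0.013,-0.067,0.436,0.028,1, 0,0,-0.014,-0.084,0.432,0.027,1]
17 end [641.  323.   90.1]
place
[0,0,0,0,0,0.217,1, 0,0,0,0,0,0.217,1, 0,0,0,0,0,0.216,1, 0,0,0,0,0,0,1, 0,0,0,0,0,0,0, 0,0,0,0,0,0,0, 0,0,0,0,0,0,0, 0,0,0,0,0,0,0, 0,0,0,0,0,-0.283,0, 0,0,0,0,0,-0.283,0, 0,0,0,0.06,-0.394,-0.208,0, 0,0,0,0.06,-0.394,-0.208,0]
[0,0,0,0,0,0,0, 0,0,0,0,0,0,0]
14 end [630. 228. 130.]
```

apply_moves --targets '[0, 0, -0.002, -0.08, 0.016, 0.368, 0, 0, 0, -0.001, -0.08, 0.016, 0.369, 0, 0, 0, 0, 0, 0, 0.179, 0, 0, 0, 0, 0, 0, 0.179, 0, 0, 0, 0, 0, 0, 0, 1, 0, 0, 0, 0, 0, 0, 1, 0, 0, 0, 0, 0, 0, 1, 0, 0, 0, 0, 0, 0, 1]' --newtons 15

```text
t: 6.25
eef_pos: [579.1, 13.1, 17.5]
tool_rot: [[-0.976, 0.217, 0.002], [0.217, 0.976, -0.0], [-0.002, 0.0, -1.0]]
wrist_force: [0.4, -1.2, -0.4]
grip_width: 51.2
finger_force: 0.0
```

apply_moves --targets '[0, 0, 0, 0, 0, -0.258, 1, 0, 0, 0, 0, 0, -0.258, 1, 0, 0, 0, 0, 0, -0.259, 1, 0, 0, -0.013, 0.008, 0.44, 0.028, 1, 0, 0, -0.014, -0.01, 0.441, 0.027, 1, 0, 0, -0.013, -0.03, 0.439, 0.028, 1, 0, 0, -0.014, -0.047, 0.438, 0.027, 1, 0, 0, -0.013, -0.067, 0.436, 0.028, 1, 0, 0, -0.014, -0.084, 0.432, 0.027, 1, 0, 0, 0, 0, 0, 0, 1]'

```text
t: 7.5
eef_pos: [642.1, 328.2, 89.8]
tool_rot: [[-0.999, -0.04, 0.001], [-0.04, 0.999, 0.001], [-0.001, 0.001, -1.0]]
wrist_force: [0.0, -0.3, -0.7]
grip_width: 0.4
finger_force: 0.0
```

The fingers close at about 75 mm/s, so the lift began before the grip was made. I'll go back and look.

```bash
python3 -W ignore - <<'E'
from det import *
t=shot('top')
for b in blobs(t['img'],(100,120,60),(120,255,255),25): print(np.round(b[:3],1),onz(t,*b[:2],30).round(1))
plan([((577.5,12.3,110),Rd(-12.5),0.3),('w',1,0.3)])
E
```

```text
[496.5 344.9 130.5] [ 355.7 -295.2   30. ]
[265.5 300.6  57.5] [458.6 218.6  30. ]
[356.  246.5  51. ] [577.9  14.   30. ]
[217.4 246.3  51.5] [581.5 326.9  30. ]
[ 386.4  153.3 1083.5] [790.9 -58.7  30. ]
[0,0,0.014,0.106,-0.432,-0.028,0.3, 0,0,0.013,0.086,-0.436,-0.028,0.3, 0,0,0.014,0.069,-0.439,-0.028,0.3, 0,0,0.013,0.049,-0.441,-0.029,0.3, 0,0,0.014,0.031,-0.443,-0.028,0.3, 0,0,0.014,0.012,-0.445,-0.028,0.3, 0,0,0,0,0,0,0.3]
7 end [577.5  12.3 110. ]
```

apply_moves --targets '[0, 0, 0.014, 0.106, -0.432, -0.028, 0.3, 0, 0, 0.013, 0.086, -0.436, -0.028, 0.3, 0, 0, 0.014, 0.069, -0.439, -0.028, 0.3, 0, 0, 0.013, 0.049, -0.441, -0.029, 0.3, 0, 0, 0.014, 0.031, -0.443, -0.028, 0.3, 0, 0, 0.014, 0.012, -0.445, -0.028, 0.3, 0, 0, 0, 0, 0, 0, 0.3, 0, 0, 0, 0, 0, 0, 0.3]'

```text
t: 8.55
eef_pos: [576.5, 10.1, 110.4]
tool_rot: [[-0.975, 0.222, 0.0], [0.222, 0.975, 0.0], [-0.0, 0.0, -1.0]]
wrist_force: [-0.4, -0.0, -0.1]
grip_width: 61.6
finger_force: 0.0
```

apply_moves --targets '[0, 0, 0, 0, 0, 0.26, 0.3, 0, 0, 0, 0, 0, 0.26, 0.3, 0, 0, 0, 0, 0, 0.25, 0.3, 0, 0, 0, 0, 0, 0, 0.3, 0, 0, 0, 0, 0, 0, 1, 0, 0, 0, 0, 0, 0, 1, 0, 0, 0, 0, 0, 0, 1, 0, 0, 0, 0, 0, 0, 1, 0, 0, 0, 0, 0, 0, 1]'

```text
t: 9.68
eef_pos: [577.8, 10.9, 18.9]
tool_rot: [[-0.975, 0.221, 0.002], [0.221, 0.975, 0.0], [-0.002, 0.001, -1.0]]
wrist_force: [-0.7, 1.8, 6.8]
grip_width: 41.6
finger_force: 14.2
```

apply_moves --targets '[0, 0, 0, 0, 0, -0.258, 1, 0, 0, 0, 0, 0, -0.258, 1, 0, 0, 0, 0, 0, -0.259, 1, 0, 0, -0.013, 0.008, 0.44, 0.028, 1, 0, 0, -0.014, -0.01, 0.441, 0.027, 1, 0, 0, -0.013, -0.03, 0.439, 0.028, 1, 0, 0, -0.014, -0.047, 0.438, 0.027, 1, 0, 0, -0.013, -0.067, 0.436, 0.028, 1, 0, 0, -0.014, -0.084, 0.432, 0.027, 1, 0, 0, 0, 0, 0, 0, 1, 0, 0, 0, 0, 0, 0, 1]'

```text
t: 11.05
eef_pos: [640.6, 320.7, 90.6]
tool_rot: [[-0.999, -0.033, -0.001], [-0.033, 0.999, -0.001], [0.001, -0.001, -1.0]]
wrist_force: [0.4, -0.2, -0.6]
grip_width: 41.1
finger_force: 14.2
```

apply_moves --targets '[0, 0, 0, 0, 0, 0.217, 1, 0, 0, 0, 0, 0, 0.217, 1, 0, 0, 0, 0, 0, 0.18, 1, 0, 0, 0, 0, 0, 0, 1, 0, 0, 0, 0, 0, 0, 1]'

```text
t: 11.68
eef_pos: [641.8, 320.9, 17.9]
tool_rot: [[-0.999, -0.032, 0.001], [-0.032, 0.999, 0.0], [-0.001, 0.0, -1.0]]
wrist_force: [-0.4, 0.4, 0.1]
grip_width: 41.7
finger_force: 14.2
```

apply_moves --targets '[0, 0, 0, 0, 0, 0.03, 1, 0, 0, 0, 0, 0, 0, 1, 0, 0, 0, 0, 0, 0, 1]'

```text
t: 12.05
eef_pos: [641.4, 321.4, 14.0]
tool_rot: [[-0.999, -0.033, 0.0], [-0.033, 0.999, 0.0], [-0.0, 0.0, -1.0]]
wrist_force: [0.8, 0.1, -0.3]
grip_width: 41.6
finger_force: 14.2
```

apply_moves --targets '[0, 0, 0, 0, 0, 0.018, 1, 0, 0, 0, 0, 0, 0, 1, 0, 0, 0, 0, 0, 0, 0.3, 0, 0, 0, 0, 0, 0, 0.3, 0, 0, 0, 0, 0, 0, 0.3, 0, 0, 0, 0, 0, 0, 0.3, 0, 0, 0, 0, 0, -0.3, 0.3, 0, 0, 0, 0, 0, -0.3, 0.3, 0, 0, 0, 0.192, -0.255, -0.245, 0.3, 0, 0, 0, 0.192, -0.255, -0.245, 0.3, 0, 0, 0, 0.192, -0.255, -0.245, 0.3, 0, 0, 0, 0, 0, 0, 0.3]'

```text
t: 13.55
eef_pos: [575.1, 225.9, 174.3]
tool_rot: [[-1.0, -0.031, 0.003], [-0.031, 1.0, 0.0], [-0.003, 0.0, -1.0]]
wrist_force: [0.7, 1.2, 0.2]
grip_width: 61.2
finger_force: 0.0
```

```bash
python3 -W ignore - <<'E'
from det import *
shot('top');f=shot('wrist','w4.png');o=arm.observe();print(o['eef_pos']);plan([])
for b in blobs(f['img'],(100,120,60),(120,255,255),100):
    print(np.round(b[:3],1),onz(f,*b[:2],24,True).round(1))
E
```

```text
[575.53515163 227.4170607  171.97488344]
0 end [575.5 227.4 172. ]
[422.2 285.6 163. ] [631.4 321.8  24. ]
[432.7 233.4 530.5] [581.3 326.1  24. ]
[434.2  81.8 580. ] [448.  318.7  24. ]
```

View pics/w4.png

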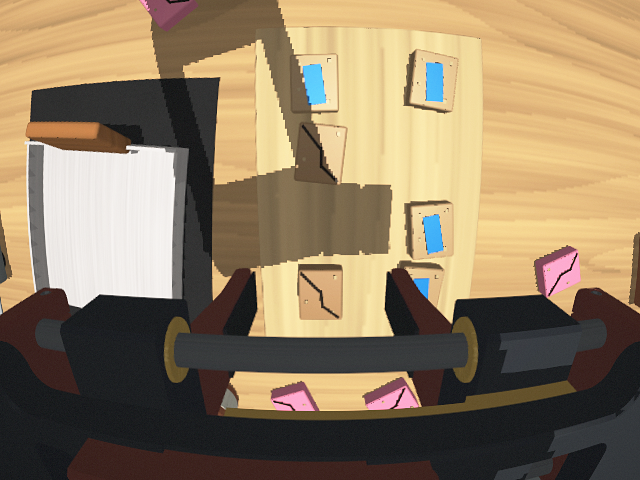

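The wrist view shows the taped coupon flat on the board at (423,280), with nothing left in the tray. Reject A is centred at (321,291) with almost no yaw, and reject B at (322,153), slightly rotated.

```bash
python3 -W ignore - <<'E'
from det import *
f=shot('wrist');t=shot('top')
for nm,c,tp in(('A',[(300,265),(342,265),(342,318),(300,318)],(261.5,219.5)),('B',[(304,123),(347,127),(341,183),(296,179)],(263,275))):
    q=np.array([onz(f,*x,24,True)[:2] for x in c]);print(nm,q.round(0).tolist(),q.mean(0).round(1));m=np.mean(c,0)
    e=(q[2]+q[3]-q[0]-q[1])/2;print('yaw',np.degrees(np.arctan2(e[1],e[0])),'len',np.linalg.norm(e),tri(ray(f,*m,True),ray(t,*tp)).round(1))
E
```

```text
A [[613.0, 209.0], [612.0, 246.0], [665.0, 249.0], [666.0, 210.0]] [639.1 228.5]
yaw 1.8057765117654245 len 52.54825163569718 [643.1 229.1  12.9]
B [[490.0, 210.0], [493.0, 245.0], [540.0, 242.0], [538.0, 204.0]] [515.1 225.5]
yaw -5.262585983434884 len 47.45825757523715 [515.5 225.6  18.2]
```

```bash
python3 -W ignore - <<'E'
from h import *
s=plan([((640.5,228.5,55),Rd(2),0.3),((640.5,228.5,12),None,0.3,25),('w',2,.3),('w',5,1)])
s=plan([((640.5,228.5,95),None,1,45),((578.6,41.9,95),Rd(-6.4),1),('w',1,1),((578.6,41.9,21),None,1,25),('w',2,1)],start=s)
s=plan([('w',4,.3),((578.6,41.9,120),None,.3,50),((500,222,150),Rd(-5),.3),('w',2,.3)],start=s)
E
```

```text
[0,0,0,-0.181,-0.004,0.321,0.3, 0,0,0,-0.182,-0.004,0.322,0.3, 0,0,-0.001,-0.181,-0.004,0.321,0.3, 0,0,0,0,0,0.179,0.3, 0,0,0,0,0,0.18,0.3, 0,0,0,0,0,0,0.3, 0,0,0,0,0,0,0.3, 0,0,0,0,0,0,1, 0,0,0,0,0,0,1, 0,0,0,0,0,0,1, 0,0,0,0,0,0,1, 0,0,0,0,0,0,1]
12 end [640.5 228.5  12. ]
[0,0,0,0,0,-0.346,1, 0,0,0,0,0,-0.346,1, 0,0,0.012,0.143,-0.384,0,1, 0,0,0.011,0.128,-0.389,0,1, 0,0,0.012,0.115,-0.393,0,1, 0,0,0.012,0.1,-0.398,0.001,1, 0,0,0,0,0,0,1, 0,0,0,0,0,0.205,1, 0,0,0,-0.001,0,0.206,1, 0,0,0,0,0.001,0.205,1, 0,0,0,0,0,0,1, 0,0,0,0,0,0,1]
12 end [578.6  42.   21. ]
[0,0,0,0,0,0,0.3, 0,0,0,0,0,0,0.3, 0,0,0,0,0,0,0.3, 0,0,0,0,0,0,0.3, 0,0,0,0,0,-0.412,0.3, 0,0,0,0.001,-0.001,-0.413,0.3, 0,0,-0.002,0.205,0.355,-0.062,0.3, 0,0,-0.002,0.202,0.356,-0.063,0.3, 0,0,-0.002,0.2,0.357,-0.062,0.3, 0,0,-0.002,0.198,0.358,-0.062,0.3, 0,0,0,0,0,0,0.3, 0,0,0,0,0,0,0.3]
12 end [500. 222. 150.]
```

apply_moves --targets '[0, 0, 0, -0.181, -0.004, 0.321, 0.3, 0, 0, 0, -0.182, -0.004, 0.322, 0.3, 0, 0, 0, -0.181, -0.004, 0.321, 0.3, 0, 0, 0, 0, 0, 0.179, 0.3, 0, 0, 0, 0, 0, 0.18, 0.3, 0, 0, 0, 0, 0, 0, 0.3, 0, 0, 0, 0, 0, 0, 0.3, 0, 0, 0, 0, 0, 0, 1, 0, 0, 0, 0, 0, 0, 1, 0, 0, 0, 0, 0, 0, 1, 0, 0, 0, 0, 0, 0, 1, 0, 0, 0, 0, 0, 0, 1]'

```text
t: 15.25
eef_pos: [640.9, 228.1, 13.7]
tool_rot: [[-0.999, -0.032, 0.001], [-0.032, 0.999, 0.0], [-0.001, 0.0, -1.0]]
wrist_force: [-0.8, 1.3, 5.7]
grip_width: 39.7
finger_force: 15.0
```

apply_moves --targets '[0, 0, 0, 0, 0, -0.346, 1, 0, 0, 0, 0, 0, -0.346, 1, 0, 0, 0.012, 0.143, -0.384, 0, 1, 0, 0, 0.011, 0.128, -0.389, 0, 1, 0, 0, 0.012, 0.115, -0.393, 0, 1, 0, 0, 0.012, 0.1, -0.398, 0, 1, 0, 0, 0, 0, 0, 0, 1, 0, 0, 0, 0, 0, 0.205, 1, 0, 0, 0, 0, 0, 0.206, 1, 0, 0, 0, 0, 0, 0.205, 1, 0, 0, 0, 0, 0, 0, 1, 0, 0, 0, 0, 0, 0, 1]'

```text
t: 16.75
eef_pos: [578.1, 42.0, 22.4]
tool_rot: [[-0.993, 0.114, 0.0], [0.114, 0.993, 0.0], [-0.0, 0.0, -1.0]]
wrist_force: [0.1, -0.6, -0.3]
grip_width: 40.0
finger_force: 15.0
```

apply_moves --targets '[0, 0, 0, 0, 0, 0, 0.3, 0, 0, 0, 0, 0, 0, 0.3, 0, 0, 0, 0, 0, 0, 0.3, 0, 0, 0, 0, 0, 0, 0.3, 0, 0, 0, 0, 0, -0.412, 0.3, 0, 0, 0, 0, 0, -0.413, 0.3, 0, 0, -0.002, 0.205, 0.355, -0.062, 0.3, 0, 0, -0.002, 0.202, 0.356, -0.063, 0.3, 0, 0, -0.002, 0.2, 0.357, -0.062, 0.3, 0, 0, -0.002, 0.198, 0.358, -0.062, 0.3, 0, 0, 0, 0, 0, 0, 0.3, 0, 0, 0, 0, 0, 0, 0.3]'

```text
t: 18.25
eef_pos: [499.9, 221.6, 150.8]
tool_rot: [[-0.996, 0.089, 0.0], [0.089, 0.996, -0.001], [-0.0, -0.001, -1.0]]
wrist_force: [-0.8, -0.4, 0.0]
grip_width: 61.5
finger_force: 0.0
```

```bash
python3 -W ignore - <<'E'
from det import *
f=shot('wrist','w5.png');plan([])
E
```

```text
0 end [500.1 221.1 150.7]
```

View pics/w5.png

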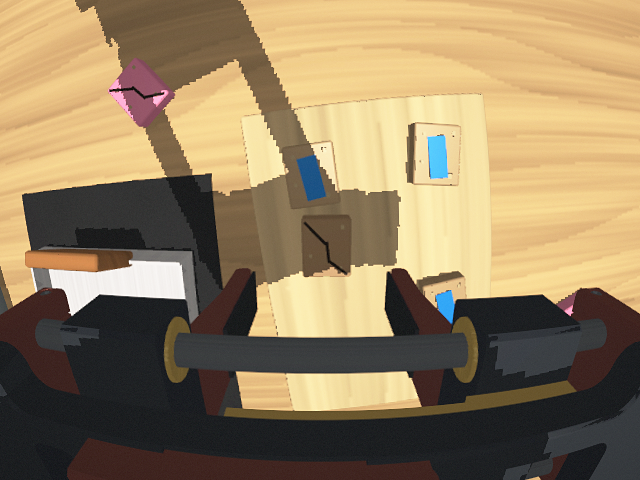

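The wrist view shows reject B centred at (326,246), aligned with the tool and clear of the taped coupon beside it.

```bash
python3 -W ignore - <<'E'
from h import *
f=shot('wrist');b=onz(f,326,246,24,True);print(b)
bx,by=(b[0]+515.3)/2,(b[1]+225.5)/2
s=plan([((bx,by,55),Rd(-5),0.3),((bx,by,13),None,0.3,25),('w',2,.3),('w',5,1)])
s=plan([((bx,by,95),None,1,45),((571.5,-21.7,95),Rd(-6.4),1),('w',1,1),((571.5,-21.7,22),None,1,25),('w',1,1)],start=s)
s=plan([('w',4,.3),((571.5,-21.7,120),None,.3,50),((520,10,200),Rd(-6.4),.3),('w',2,.3)],start=s)
E
```

```text
[514.05358312 222.74435528  24.        ]
[0,0,-0.001,-0.059,0.019,0.399,0.3, 0,0,0,-0.059,0.019,0.398,0.3, 0,0,0,0,0,0.175,0.3, 0,0,0,0,0.001,0.175,0.3, 0,0,0,0,0,0,0.3, 0,0,0,0,0,0,0.3, 0,0,0,0,0,0,1, 0,0,0,0,0,0,1, 0,0,0,0,0,0,1, 0,0,0,0,0,0,1, 0,0,0,0,0,0,1]
11 end [514.7 224.2  13. ]
[0,0,0,0,0,-0.342,1, 0,0,0,0,-0.001,-0.341,1, 0,0,0.002,-0.13,-0.4,0,1, 0,0,0.001,-0.133,-0.399,0,1, 0,0,0.002,-0.134,-0.398,0,1, 0,0,0.001,-0.137,-0.398,0.001,1, 0,0,0.002,-0.138,-0.397,0,1, 0,0,0,0,0,0,1, 0,0,0,0,0,0.203,1, 0,0,0,0,0,0.202,1, 0,0,0,0,0,0.203,1, 0,0,0,0,0,0,1]
12 end [571.5 -21.7  22. ]
[0,0,0,0,0,0,0.3, 0,0,0,0,0,0,0.3, 0,0,0,0,0,0,0.3, 0,0,0,0,0,0,0.3, 0,0,0,0,0,-0.408,0.3, 0,0,0,0,0,-0.409,0.3, 0,0,0,0.228,0.107,-0.333,0.3, 0,0,0,0.229,0.106,-0.333,0.3, 0,0,0,0,0,0,0.3, 0,0,0,0,0,0,0.3]
10 end [519.9   9.9 200. ]
```

apply_moves --targets '[0, 0, 0, -0.059, 0.019, 0.399, 0.3, 0, 0, 0, -0.059, 0.019, 0.398, 0.3, 0, 0, 0, 0, 0, 0.175, 0.3, 0, 0, 0, 0, 0, 0.175, 0.3, 0, 0, 0, 0, 0, 0, 0.3, 0, 0, 0, 0, 0, 0, 0.3, 0, 0, 0, 0, 0, 0, 1, 0, 0, 0, 0, 0, 0, 1, 0, 0, 0, 0, 0, 0, 1, 0, 0, 0, 0, 0, 0, 1, 0, 0, 0, 0, 0, 0, 1]'

```text
t: 19.73
eef_pos: [514.7, 225.2, 13.9]
tool_rot: [[-0.996, 0.09, 0.001], [0.09, 0.996, 0.0], [-0.001, 0.0, -1.0]]
wrist_force: [-1.1, -1.2, 6.6]
grip_width: 39.7
finger_force: 15.0
```

apply_moves --targets '[0, 0, 0, 0, 0, -0.342, 1, 0, 0, 0, 0, 0, -0.341, 1, 0, 0, 0.002, -0.13, -0.4, 0, 1, 0, 0, 0.001, -0.133, -0.399, 0, 1, 0, 0, 0.002, -0.134, -0.398, 0, 1, 0, 0, 0.001, -0.137, -0.398, 0, 1, 0, 0, 0.002, -0.138, -0.397, 0, 1, 0, 0, 0, 0, 0, 0, 1, 0, 0, 0, 0, 0, 0.203, 1, 0, 0, 0, 0, 0, 0.202, 1, 0, 0, 0, 0, 0, 0.203, 1, 0, 0, 0, 0, 0, 0, 1]'

```text
t: 21.22
eef_pos: [569.0, -19.5, 21.0]
tool_rot: [[-0.993, 0.114, -0.003], [0.114, 0.993, 0.001], [0.004, 0.0, -1.0]]
wrist_force: [0.1, -0.7, -0.2]
grip_width: 39.6
finger_force: 15.0
```

apply_moves --targets '[0, 0, 0, 0, 0, 0, 0.3, 0, 0, 0, 0, 0, 0, 0.3, 0, 0, 0, 0, 0, 0, 0.3, 0, 0, 0, 0, 0, 0, 0.3, 0, 0, 0, 0, 0, -0.408, 0.3, 0, 0, 0, 0, 0, -0.409, 0.3, 0, 0, 0, 0.228, 0.107, -0.333, 0.3, 0, 0, 0, 0.229, 0.106, -0.333, 0.3, 0, 0, 0, 0, 0, 0, 0.3, 0, 0, 0, 0, 0, 0, 0.3]'

```text
t: 22.48
eef_pos: [519.3, 10.7, 200.0]
tool_rot: [[-0.993, 0.115, 0.001], [0.115, 0.993, -0.0], [-0.001, -0.0, -1.0]]
wrist_force: [0.4, -0.8, 0.4]
grip_width: 61.4
finger_force: 0.0
```

```bash
python3 -W ignore - <<'E'
from det import *
f=shot('wrist','w6.png');t=shot('top','top6.png');plan([])
for n,fr in(('wrist',f),('top',t)):
  for b in blobs(fr['img'],(5,130,60),(14,255,255),150):print(n,np.round(b[:3],1),cv2.boxPoints(b[3]).round(0).tolist())
E
```

```text
0 end [519.   10.6 199. ]
wrist [ 327.2  197.  2249.5] [[275.0, 186.0], [380.0, 186.0], [380.0, 209.0], [275.0, 209.0]]
top [  26.3  445.8 1560. ] [[-0.0, 415.0], [52.0, 415.0], [52.0, 479.0], [0.0, 479.0]]
top [  42.4  232.1 1975. ] [[15.0, 208.0], [63.0, 199.0], [74.0, 256.0], [26.0, 265.0]]
```

View pics/w6.png

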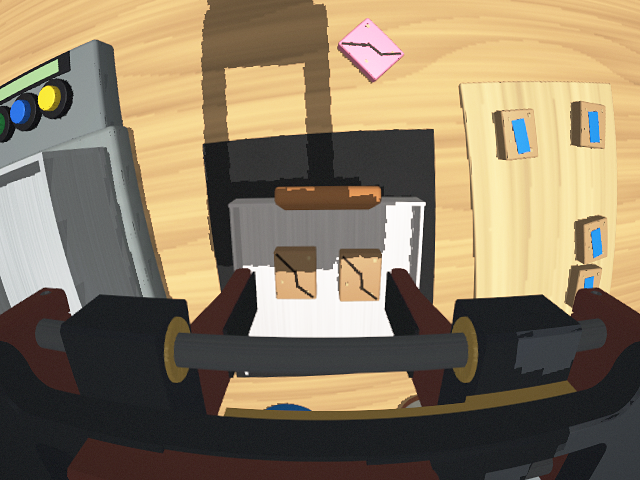

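Both rejects lie in the tray at (296,273) and (360,275), and the taped coupons are all on the board. The grip plate's top face spans columns 275–380 at about rows 186–204 and is square with the tool.

```bash
python3 -W ignore - <<'E'
from det import *
f=shot('wrist');t=shot('top')
for p in((327.5,187),(327.5,203),(275,195),(380,195),(327.5,195)):print(p,[onz(f,*p,z,True)[:2].round(1) for z in(85,90,95)])
im=t['img'];cv2.imwrite('pics/c6.png',cv2.resize(im[180:310,300:420,::-1],None,fx=5,fy=4.5,interpolation=cv2.INTER_CUBIC))
im=f['img'];cv2.imwrite('pics/c6w.png',cv2.resize(im[175:220,260:400,::-1],None,fx=5,fy=5,interpolation=cv2.INTER_CUBIC))
g=cv2.cvtColor(f['img'],cv2.COLOR_RGB2HSV);print(g[180:216:2,328].tolist())
# tray wall corners in wrist
E
python3 - <<'E'
import cv2,numpy as np
a=cv2.imread('pics/c6.png');b=cv2.imread('pics/c6w.png')
b=cv2.resize(b,(600,190));a=cv2.resize(a,(600,400));cv2.imwrite('pics/c6b.png',np.vstack([a,b]))
E
```

```text
(327.5, 187) [array([483.7,  18.5]), array([483.1,  18.5]), array([482.5,  18.4])]
(327.5, 203) [array([495.8,  17.1]), array([495. ,  17.1]), array([494.2,  17.1])]
(275, 195) [array([485. , -21.6]), array([484.4, -20.9]), array([483.8, -20.2])]
(380, 195) [array([494.1,  57.4]), array([493.3,  56.7]), array([492.5,  56. ])]
(327.5, 195) [array([489.8,  17.8]), array([489.1,  17.8]), array([488.4,  17.8])]
[[110, 26, 29], [70, 25, 31], [98, 35, 29], [11, 55, 37], [14, 146, 105], [13, 148, 107], [13, 152, 111], [14, 153, 110], [14, 152, 109], [13, 150, 109], [14, 159, 106], [14, 151, 103], [13, 152, 99], [14, 146, 94], [13, 150, 90], [13, 105, 92], [8, 8, 134], [15, 8, 132]]
```

View pics/c6b.png

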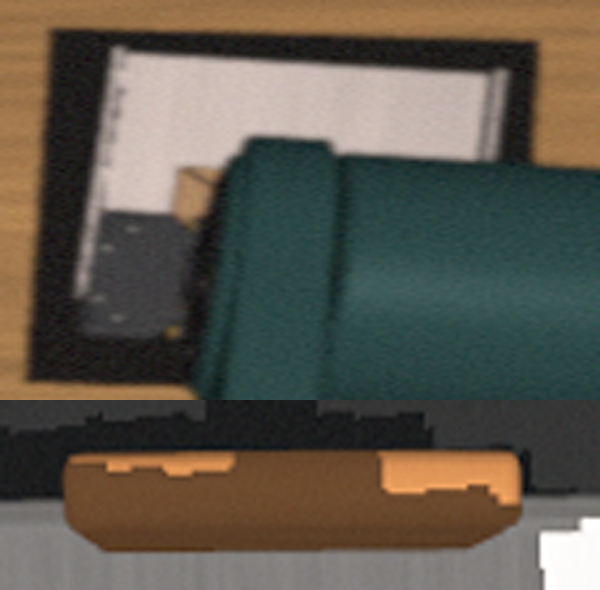

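```bash
cat > kin.py <<'E'
import numpy as np
from scipy.optimize import least_squares
from scipy.spatial.transform import Rotation as Ro
D=np.array([eval(l) for l in open('obs.txt')])
E=lambda a,t:Ro.from_euler(a,t).as_matrix()
def fk(q,P,s4=1):
    d1,a1,L2,a3,L3,d6=P
    R=E('z',q[0]);p=np.array([0,0,d1])+R@[a1,0,0]
    R=R@E('y',q[1]);p=p+R@[0,0,L2];R=R@E('y',q[2]);p=p+R@[a3,0,L3]
    R=R@E('z',s4*q[3])@E('y',q[4]);p=p+R@[0,0,d6];return p,R@E('z',q[5]+C6)
C6=np.pi/2
def fit():
    return least_squares(lambda P:np.concatenate([fk(d[:6],P)[0]-d[6:9] for d in D])/1.0,[400,50,450,0,400,300])
lo=np.array([-2.97,-1.01,.21,-.96,.2,-2.98]);hi=np.array([2.97,2.36,2.38,4.11,2.71,2.98])
def ik(p,R,q0,P,s4=1):
    def r(q):
        a,b=fk(q,P,s4);return np.r_[(a-p)/100,Ro.from_matrix(b.T@R).as_rotvec()]
    return least_squares(r,np.clip(q0,lo+1e-3,hi-1e-3),bounds=(lo,hi))
E
python3 -W ignore - <<'E'
from kin import *
f=fit();print(len(D),f.x.round(1),np.abs(f.fun).max())
for d in D:print(np.abs(fk(d[:6],f.x)[1]-d[9:].reshape(3,3)).max().round(3),end=' ')
np.save('P.npy',f.x)
E
```

```text
15 [-8.3493e+03 -7.5000e+00  6.4610e+02  6.5100e+01  4.0130e+02 -8.1462e+03] 72.66061053752159
0.0 0.0 0.0 0.0 0.0 0.0 0.0 0.0 0.0 0.0 0.0 0.0 0.0 0.0 0.0
```

```bash
python3 -W ignore - <<'E'
from kin import *
best=None
for L2 in(350,450,600):
  for a3 in(-100,0,100):
    r=least_squares(lambda P:np.concatenate([fk(d[:6],[*P,250])[0]-d[6:9] for d in D]),[400,50,L2,a3,400])
    if best is None or r.cost<best.cost:best=r
print(best.x.round(1),best.fun.reshape(-1,3).round(0).tolist(), )
print(D[:,:6].round(2).tolist())
E
```

```text
[ 1.338e+02 -1.000e-01  6.116e+02  1.115e+02  4.331e+02] [[64.0, -27.0, -0.0], [-47.0, -50.0, -0.0], [-47.0, -50.0, -0.0], [-7.0, -68.0, 0.0], [-7.0, -68.0, 0.0], [25.0, -64.0, -0.0], [18.0, -67.0, -0.0], [18.0, -67.0, -0.0], [18.0, -67.0, -0.0], [18.0, -67.0, -0.0], [20.0, -66.0, 0.0], [20.0, -66.0, 0.0], [20.0, -66.0, 0.0], [20.0, -66.0, 0.0], [-8.0, -68.0, 0.0]]
[[1.17, 0.36, 1.51, -0.0, 1.27, -0.12], [-0.76, 0.37, 2.04, 0.0, 0.72, -2.37], [-0.76, 0.37, 2.04, 0.0, 0.72, -2.37], [-0.1, 0.38, 1.69, -0.0, 1.08, -1.44], [-0.1, 0.38, 1.69, -0.0, 1.08, -1.44], [0.37, 0.65, 1.35, -0.0, 1.14, -1.23], [0.26, 0.43, 1.53, 0.0, 1.18, -1.34], [0.27, 0.43, 1.53, 0.0, 1.18, -1.34], [0.27, 0.43, 1.53, 0.0, 1.18, -1.34], [0.27, 0.43, 1.53, 0.0, 1.18, -1.34], [0.29, 0.36, 1.71, -0.0, 1.07, -1.19], [0.29, 0.36, 1.71, -0.0, 1.07, -1.19], [0.29, 0.36, 1.71, -0.0, 1.07, -1.19], [0.29, 0.36, 1.71, -0.0, 1.07, -1.19], [-0.11, 0.27, 1.71, -0.0, 1.16, -1.57]]
```

```bash
cat >> h.py <<'E'
TA=np.array([[0,.969,.247],[1,0,0],[0,.247,-.969]])
TA=np.column_stack([[0,1,0],[.969,0,.247],[.247,0,-.969]])
def Rt(yaw,th=0): return Ro.from_euler('z',yaw,degrees=True).as_matrix()@Ro.from_euler('y',th,degrees=True).as_matrix()
E
python3 -W ignore - <<'E'
from h import *
RA=Rt(-6.4)@TA
s=plan([((490,17,240),Ro.from_euler('x',25,degrees=True).as_matrix()@RA,.3),('w',1,.3)])
zt=RA[:,2];G=np.array([494.4,18,72.7])+19*zt
print('pre');s=plan([(G-70*zt,RA,.3),('w',2,.3)],start=s)
print(G,zt)
E
```

```text
[-0.016,0.006,0.051,0.025,0.003,-0.034,0.3, -0.016,0.006,0.05,0.025,0,-0.034,0.3, -0.016,0.006,0.051,0.026,-0.002,-0.033,0.3, -0.015,0.005,0.05,0.026,-0.005,-0.033,0.3, -0.016,0.006,0.051,0.026,-0.007,-0.033,0.3, -0.016,0.006,0.05,0.024,-0.01,-0.033,0.3, -0.016,0.006,0.051,0.024,-0.012,-0.032,0.3, -0.016,0.006,0.05,0.023,-0.014,-0.034,0.3, -0.016,0.006,0.051,0.02,-0.015,-0.033,0.3, -0.015,0.005,0.05,0.019,-0.017,-0.034,0.3, 0,0,0,0,0,0,0.3]
11 end [490.  17. 240.]
pre
[-0.005,-0.044,-0.011,-0.133,-0.081,0.289,0.3, -0.006,-0.045,-0.011,-0.09,-0.09,0.303,0.3, -0.005,-0.044,-0.012,-0.043,-0.098,0.31,0.3, 0,0,0,0,0,0,0.3, 0,0,0,0,0,0,0.3]
5 end [481.9  19.4 122.2]
[499.06375284  17.4768763   54.289     ] [ 0.24546068 -0.02753283 -0.969     ]
```

apply_moves --targets '[-0.016, 0.006, 0.051, 0.025, 0.003, -0.034, 0.3, -0.016, 0.006, 0.05, 0.025, 0, -0.034, 0.3, -0.016, 0.006, 0.051, 0.026, -0.002, -0.033, 0.3, -0.015, 0.005, 0.05, 0.026, -0.005, -0.033, 0.3, -0.016, 0.006, 0.051, 0.026, -0.007, -0.033, 0.3, -0.016, 0.006, 0.05, 0.024, -0.01, -0.033, 0.3, -0.016, 0.006, 0.051, 0.024, -0.012, -0.032, 0.3, -0.016, 0.006, 0.05, 0.023, -0.014, -0.034, 0.3, -0.016, 0.006, 0.051, 0.02, -0.015, -0.033, 0.3, -0.015, 0.005, 0.05, 0.019, -0.017, -0.034, 0.3, 0, 0, 0, 0, 0, 0, 0.3, 0, 0, 0, 0, 0, 0, 0.3]'

```text
t: 24.18
eef_pos: [490.5, 16.9, 241.0]
tool_rot: [[0.107, 0.964, 0.245], [0.902, -0.198, 0.383], [0.418, 0.18, -0.891]]
wrist_force: [0.2, -0.2, -0.7]
grip_width: 61.5
finger_force: 0.0
```

```bash
python3 -W ignore -c "
from h import *
plan([]);print(arm.observe()['joint_positions'].round(3))"
```

```text
0 end [490.5  16.9 241. ]
[-0.481  0.119  1.91   0.526  1.126 -0.553]
```

apply_moves --targets '[-0.005, -0.044, -0.011, -0.133, -0.081, 0.289, 0.3, -0.006, -0.045, -0.011, -0.09, -0.09, 0.303, 0.3, -0.005, -0.044, -0.012, -0.043, -0.098, 0.31, 0.3, 0, 0, 0, 0, 0, 0, 0.3, 0, 0, 0, 0, 0, 0, 0.3]'

```text
t: 24.8
eef_pos: [483.2, 19.8, 124.7]
tool_rot: [[0.108, 0.963, 0.248], [0.994, -0.106, -0.022], [0.005, 0.249, -0.969]]
wrist_force: [0.1, -0.3, 0.7]
grip_width: 61.5
finger_force: 0.0
```

```bash
python3 -W ignore - <<'E'
from h import *
plan([]);print(arm.observe()['joint_positions'].round(3))
import kin
from kin import *
# offset options: b1 at base, b2 after forearm (before j4), b3 after j4
def fk2(q,P):
    d1,a1,L2,a3,L3,d6,b,bw=P
    R=E('z',q[0]);p=np.array([0,0,d1])+R@[a1,b,0]
    R=R@E('y',q[1]);p=p+R@[0,0,L2];R=R@E('y',q[2]);p=p+R@[a3,0,L3]
    R=R@E('z',S4*q[3]);p=p+R@[0,bw,0];R=R@E('y',q[4]);p=p+R@[0,0,d6];return p,R@E('z',q[5]+C6)
for S4 in(1,-1):
    r=least_squares(lambda P:np.concatenate([fk2(d[:6],P)[0]-d[6:9] for d in D]),[133,0,611,111,433,250,30,30])
    print(S4,r.x.round(1),np.abs(r.fun).max().round(2),[np.abs(fk2(d[:6],r.x)[1]-d[9:].reshape(3,3)).max().round(3) for d in D[-2:]])
E
```

```text
0 end [483.2  19.8 124.7]
[-1.050e-01  2.150e-01  2.072e+00  8.000e-03  6.030e-01 -2.000e-03]
1 [266.5  -0.  611.1 112.2 433.6 381.3  68.9   0. ] 0.0 [np.float64(0.0), np.float64(0.0)]
-1 [-329.9   48.1  545.9   52.8  380.5 -199.6  228.9 -156.8] 109.57 [np.float64(0.804), np.float64(0.013)]
```

The kinematic model fits to under 0.01 mm. I'll grasp the tray grip now and plan the pour with the model.

apply_moves --targets '[0, 0, 0, 0, 0, 0.2, 0.3, 0, 0, 0, 0, 0, 0.2, 0.3, 0, 0, 0, 0, 0, 0.18, 0.3, 0, 0, 0, 0, 0, 0, 0.3, 0, 0, 0, 0, 0, 0, 1, 0, 0, 0, 0, 0, 0, 1, 0, 0, 0, 0, 0, 0, 1, 0, 0, 0, 0, 0, 0, 1, 0, 0, 0, 0, 0, 0, 1, 0, 0, 0, 0, 0, 0, 1, 0, 0, 0, 0, 0, 0, 1, 0, 0, 0, 0, 0, 0, 1]' --newtons 40

```text
t: 26.3
eef_pos: [499.2, 17.9, 56.8]
tool_rot: [[0.11, 0.963, 0.247], [0.994, -0.108, -0.024], [0.004, 0.248, -0.969]]
wrist_force: [-0.3, 2.9, 4.3]
grip_width: 14.0
finger_force: 40.0
```

```bash
sed -i '/^def fk(/,/^C6/d;/^def fit/,/^ *return least_squares(lambda P:np.conc/d' kin.py
cat >> kin.py <<'E'
C6=np.pi/2
PP=[266.5,0,611.1,112.2,433.6,381.3,68.9,0]
def fk(q,P=PP,s4=1):
    d1,a1,L2,a3,L3,d6,b,bw=P
    R=E('z',q[0]);p=np.array([0,0,d1])+R@[a1,b,0]
    R=R@E('y',q[1]);p=p+R@[0,0,L2];R=R@E('y',q[2]);p=p+R@[a3,0,L3]
    R=R@E('z',q[3])@E('y',q[4]);p=p+R@[0,0,d6];return p,R@E('z',q[5]+C6)
E
cat > pour.py <<'E'
from h import *
import kin
S=np.array([534.,-280.5,0]);SY=2.3
Rs=Ro.from_euler('z',SY,degrees=True).as_matrix()
# tool pose in tray frame from nominal grasp
TG=np.array([-91.9,0,70.7])+19*TA[:,2]
def pose(yaw,th,ref,world,tg=TG,ta=TA):
    """tool pose with tray point ref placed at world"""
    R=Rt(yaw,th);return np.array(world)+R@(tg-np.array(ref)),R@ta
def sc(x,y,z): return S+Rs@np.array([x,y,z])
E
python3 -W ignore - <<'E'
from pour import *
o=arm.observe();q=o['joint_positions'];print(o['eef_pos'],q.round(3),o['wrist_force'])
seq=[('mat',pose(-6.4,0,(0,0,0),(585.7,7.6,2))),('up',pose(-6.4,0,(0,0,0),(585.7,7.6,180)))]
for i in range(1,9):
    a=i/8;seq.append(('rot',pose(-6.4+a*(-87.7+6.4),0,(0,0,0),(580-40*a,7+60*a,190))))
seq.append(('over',pose(-87.7,0,(80,0,4),sc(0,85,165))))
for th in range(0,85,10):seq.append(('th%d'%th,pose(-87.7,th,(76,0,8),sc(0,95,140))))
for n,(p,R) in seq:
    r=kin.ik(p,R,q,kin.PP);q=r.x;print(n,p.round(0),q.round(2),'err',round(r.cost,5))
E
```

```text
[499.22228016  17.8844536   56.8016231 ] [-1.040e-01  3.690e-01  2.107e+00  5.000e-03  4.150e-01  2.000e-03] [-0.26429141  2.88024881  4.33799456]
mat [499.  17.  54.] [-0.1   0.37  2.11 -0.01  0.41  0.02] err 0.0
up [499.  17. 232.] [-0.1   0.08  1.9  -0.    0.92  0.01] err 0.0
rot [491.  39. 242.] [-0.01  0.06  1.89 -0.08  0.95  0.32] err 0.0
rot [492.  61. 242.] [ 0.08  0.09  1.86 -0.16  0.99  0.62] err 0.0
rot [495.  82. 242.] [ 0.16  0.12  1.82 -0.21  1.04  0.9 ] err 0.0
rot [501. 101. 242.] [ 0.22  0.16  1.77 -0.24  1.09  1.14] err 0.0
rot [508. 118. 242.] [ 0.27  0.2   1.72 -0.26  1.16  1.36] err 0.0
rot [516. 132. 242.] [ 0.3   0.25  1.65 -0.26  1.23  1.56] err 0.0
rot [526. 145. 242.] [ 0.31  0.29  1.59 -0.26  1.29  1.74] err 0.0
rot [537. 154. 242.] [ 0.32  0.33  1.53 -0.25  1.36  1.91] err 0.0
over [524. -28. 213.] [-0.01  0.27  1.7  -0.27  1.17  1.63] err 0.0
th0 [524. -23. 184.] [ 0.01  0.31  1.73 -0.28  1.11  1.66] err 0.0
th10 [524. -33. 212.] [-0.14  0.26  1.69 -0.08  1.18  1.42] err 0.0
th20 [525. -47. 237.] [-0.29  0.25  1.64  0.1   1.29  1.21] err 0.0
th30 [525. -66. 260.] [-0.43  0.28  1.58  0.25  1.42  1.04] err 0.0
th40 [526. -89. 279.] [-0.56  0.33  1.51  0.37  1.57  0.92] err 0.0
th50 [ 527. -115.  293.] [-0.67  0.41  1.44  0.46  1.72  0.83] err 0.0
th60 [ 528. -142.  303.] [-0.76  0.5   1.36  0.55  1.86  0.77] err 0.0
th70 [ 530. -171.  309.] [-0.83  0.61  1.29  0.63  2.    0.74] err 0.0
th80 [ 531. -201.  308.] [-0.88  0.72  1.21  0.71  2.13  0.73] err 0.0
```

```bash
python3 -W ignore - <<'E'
from pour import *
p0,R0=arm.observe()['eef_pos'],arm.observe()['tool_rot']
s=plan([((p0[0],p0[1],120),None,1,20),((p0[0],p0[1],232),Rt(-6.4)@TA,1,30),(pose(-87.7,0,(0,0,0),(535,40,190))+(1,25))],ang=6)
print('B')
s=plan([(pose(-87.7,0,(80,0,4),sc(0,85,165))+(1,25)),('w',2,1)],start=s);print(s[0])
E
```

```text
[0,0,0,0,0.033,-0.128,1, 0,0,0,0.001,0.032,-0.127,1, 0,0,0,0,0.033,-0.128,1, 0,0,0,0.001,0.033,-0.127,1, 0,0,0,0.001,0.058,-0.226,1, 0,-0.001,0,0.001,0.058,-0.226,1, 0,0,0,0,0.058,-0.226,1, 0,0,0,0,0.058,-0.226,1, 0,-0.008,0.031,0.067,0.013,-0.003,1, 0,-0.008,0.032,0.067,0.006,-0.005,1, 0,-0.008,0.031,0.068,0,-0.006,1, 0,-0.008,0.031,0.067,-0.007,-0.008,1]
[0,-0.008,0.031,0.067,-0.013,-0.01,1, 0,-0.008,0.032,0.064,-0.02,-0.011,1, 0,-0.008,0.031,0.061,-0.026,-0.013,1, 0,-0.008,0.031,0.058,-0.032,-0.014,1, 0,-0.008,0.031,0.055,-0.038,-0.016,1, 0,-0.008,0.032,0.05,-0.042,-0.018,1, 0,-0.008,0.031,0.046,-0.048,-0.018,1, 0,-0.008,0.031,0.04,-0.051,-0.019,1, 0,-0.008,0.031,0.034,-0.055,-0.021,1, 0,-0.008,0.032,0.028,-0.059,-0.021,1]
22 end [531.5 127.2 242.3]
B
[0,0,0,-0.016,0.171,0.079,1, 0,0,0,-0.017,0.17,0.079,1, 0,0,0,-0.016,0.171,0.079,1, 0,0,0,-0.016,0.17,0.08,1, 0,0,0,-0.017,0.171,0.079,1, 0,0,0,-0.016,0.17,0.079,1, 0,0,0,-0.016,0.171,0.079,1, 0,0,0,0,0,0,1, 0,0,0,0,0,0,1]
9 end [523.9 -28.5 213.3]
[523.93183258 -28.50117966 213.29125209]
```

apply_moves --targets '[0, 0, 0, 0, 0, 0, 1, 0, 0, 0, 0, 0.033, -0.128, 1, 0, 0, 0, 0.001, 0.032, -0.127, 1, 0, 0, 0, 0, 0.033, -0.128, 1, 0, 0, 0, 0.001, 0.033, -0.127, 1, 0, 0, 0, 0.001, 0.058, -0.226, 1, 0, -0.001, 0, 0.001, 0.058, -0.226, 1, 0, 0, 0, 0, 0.058, -0.226, 1, 0, 0, 0, 0, 0.058, -0.226, 1, 0, 0, 0, 0, 0, 0, 1]' --newtons 60

```text
t: 27.55
eef_pos: [500.3, 17.5, 233.1]
tool_rot: [[0.111, 0.962, 0.25], [0.994, -0.108, -0.027], [0.001, 0.251, -0.968]]
wrist_force: [-0.1, 0.6, -5.0]
grip_width: 13.7
finger_force: 60.0
```

```bash
python3 -W ignore - <<'E'
from det import *
f=shot('wrist','w7.png');g=shot('scene');o=arm.observe();print(o['eef_pos'],o['wrist_force'],o['torque'],o['grip_width'])
a=f['img'][:,:,::-1];b=g['img'][150:350,200:460,::-1]
cv2.imwrite('pics/m7.png',np.hstack([cv2.resize(a,(400,300)),cv2.resize(b,(390,300))]))
E
```

```text
[498.1798827   17.74950322 230.5154969 ] [-0.0913231  -1.08018176 -5.0820857 ] [-0.04990842  0.62845166  0.03545201] 13.638813781636072
```

View pics/m7.png

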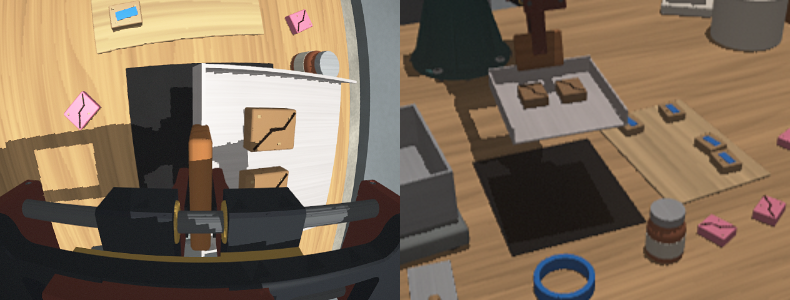

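The tray is lifted level with both rejects in it, and four taped coupons are on the board. Next I carry it over.

apply_moves --targets '[0, -0.008, 0.031, 0.067, 0.013, -0.003, 1, 0, -0.008, 0.032, 0.067, 0.006, -0.005, 1, 0, -0.008, 0.031, 0.068, 0, -0.006, 1, 0, -0.008, 0.031, 0.067, -0.007, -0.008, 1, 0, -0.008, 0.031, 0.067, -0.013, -0.01, 1, 0, -0.008, 0.032, 0.064, -0.02, -0.011, 1, 0, -0.008, 0.031, 0.061, -0.026, -0.013, 1, 0, -0.008, 0.031, 0.058, -0.032, -0.014, 1, 0, -0.008, 0.031, 0.055, -0.038, -0.016, 1, 0, -0.008, 0.032, 0.05, -0.042, -0.018, 1, 0, -0.008, 0.031, 0.046, -0.048, -0.018, 1, 0, -0.008, 0.031, 0.04, -0.051, -0.019, 1]'

```text
t: 29.15
eef_pos: [526.1, 111.8, 238.2]
tool_rot: [[0.971, 0.231, 0.056], [0.238, -0.941, -0.24], [-0.003, 0.247, -0.969]]
wrist_force: [-0.1, -0.5, -5.0]
grip_width: 13.8
finger_force: 60.0
```

apply_moves --targets '[0, -0.008, 0.031, 0.034, -0.055, -0.021, 1, 0, -0.008, 0.032, 0.028, -0.059, -0.021, 1, 0, 0, 0, 0, 0, 0, 1, 0, 0, 0, -0.016, 0.171, 0.04, 1, 0, 0, 0, -0.017, 0.17, 0.04, 1, 0, 0, 0, -0.016, 0.171, 0.04, 1, 0, 0, 0, 0, 0, 0, 1, 0, 0, 0, 0, 0, 0, 1]'

```text
t: 30.15
eef_pos: [527.9, 63.2, 243.6]
tool_rot: [[0.999, 0.037, 0.011], [0.038, -0.968, -0.247], [0.001, 0.247, -0.969]]
wrist_force: [-0.7, 0.4, -3.7]
grip_width: 13.8
finger_force: 60.0
```

```bash
python3 -W ignore - <<'E'
from det import *
f=shot('scene','s8.png');t=shot('top');g=shot('wrist');o=arm.observe();print(o['eef_pos'],o['tool_rot'].round(3).tolist(),o['wrist_force'],o['torque'])
a=f['img'][150:350,100:360,::-1];b=t['img'][150:350,310:570,::-1]
cv2.imwrite('pics/m8.png',np.hstack([cv2.resize(a,(390,300)),cv2.resize(b,(390,300))]))
E
```

```text
[528.20091721  64.06509454 243.52841575] [[0.999, 0.038, 0.011], [0.04, -0.968, -0.247], [0.001, 0.247, -0.969]] [-0.29573458 -0.47808953 -5.24856693] [ 0.5426868   0.1809396  -0.02613768]
```

View pics/m8.png

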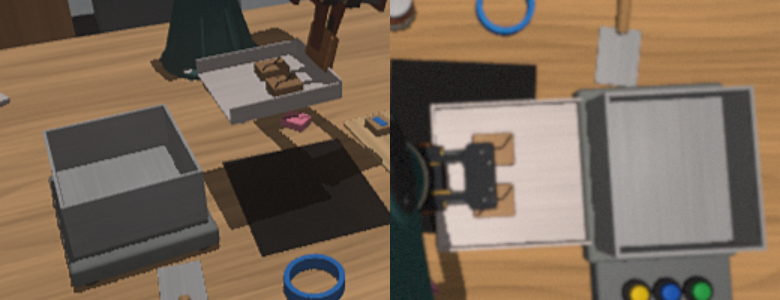

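The tray is level and square to the pan with both rejects at its back. The top view puts the left wall of the pan mouth at about crop column 608. Next I go over the rim and down until contact.

```bash
python3 -W ignore - <<'E'
from pour import *
s=plan([(pose(-87.7,0,(80,0,4),sc(0,84,165))+(1,25)),('w',1,1),(pose(-87.7,0,(80,0,4),sc(0,84,141))+(1,10)),('w',2,1)]);print(s[0])
E
```

```text
[0,0,0,-0.017,0.173,0.109,1, 0,0,0,-0.016,0.173,0.109,1, 0,0,0,-0.017,0.172,0.109,1, 0,0,0,-0.017,0.173,0.109,1, 0,0,0,0,0,0,1, 0,0,0,0,-0.016,0.065,1, 0,0,0,0,-0.017,0.064,1, 0,0,0,0,-0.016,0.065,1, 0,0,0,0,0,0,1, 0,0,0,0,0,0,1]
10 end [523.9 -29.5 189.3]
[523.92590148 -29.51372808 189.30765038]
```

apply_moves --targets '[0, 0, 0, -0.017, 0.173, 0.109, 1, 0, 0, 0, -0.016, 0.173, 0.109, 1, 0, 0, 0, -0.017, 0.172, 0.109, 1, 0, 0, 0, -0.017, 0.173, 0.109, 1, 0, 0, 0, 0, 0, 0, 1, 0, 0, 0, 0, -0.016, 0.065, 1, 0, 0, 0, 0, -0.017, 0.064, 1, 0, 0, 0, 0, -0.016, 0.065, 1, 0, 0, 0, 0, 0, 0, 1, 0, 0, 0, 0, 0, 0, 1]'

```text
t: 31.55
eef_pos: [524.0, -29.7, 189.3]
tool_rot: [[0.999, 0.038, 0.011], [0.039, -0.968, -0.247], [0.001, 0.247, -0.969]]
wrist_force: [0.6, -0.1, -3.8]
grip_width: 13.9
finger_force: 60.0
```

```bash
python3 -W ignore - <<'E'
from det import *
t=shot('top');f=shot('scene');o=arm.observe();print(o['eef_pos'],o['tool_rot'].round(3).tolist(),o['wrist_force'],o['torque'])
a=f['img'][190:340,110:305,::-1];b=t['img'][180:330,400:595,::-1]
cv2.imwrite('pics/m9.png',np.hstack([cv2.resize(a,(390,300)),cv2.resize(b,(390,300))]))
E
```

```text
[524.15865997 -29.80265996 189.59617599] [[0.999, 0.038, 0.011], [0.039, -0.968, -0.247], [0.002, 0.248, -0.969]] [ 0.31866481 -0.13877667 -2.911854  ] [0.44217788 0.22668671 0.0163133 ]
```

View pics/m9.png

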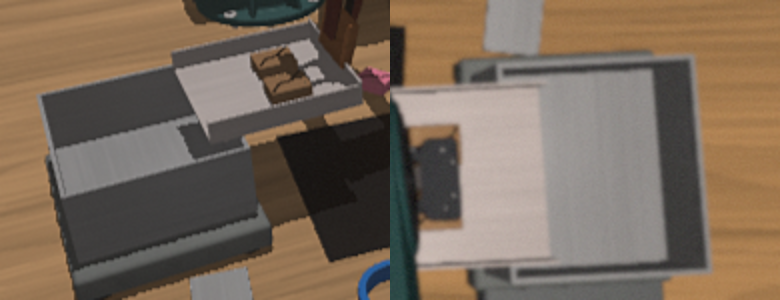

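The views show the nose about 45 mm inside the pan's near wall. The tray is level and the coupons are still, though the tray sits about 6 mm low in x.

apply_moves --targets '[0, 0, 0, 0.04, 0, 0, 1, 0, 0, 0, 0, -0.004, 0.016, 1, 0, 0, 0, 0, -0.004, 0.016, 1, 0, 0, 0, 0, 0, 0, 1, 0, 0, 0, 0, 0, 0, 1]'

```text
t: 32.28
eef_pos: [529.4, -29.8, 186.2]
tool_rot: [[0.999, 0.038, 0.012], [0.04, -0.968, -0.248], [0.003, 0.248, -0.969]]
wrist_force: [-0.3, 3.0, 5.3]
grip_width: 14.0
finger_force: 60.0
```

apply_moves --targets '[0, 0, 0, 0, -0.002, 0.008, 1, 0, 0, 0, 0, 0, 0, 1, 0, 0, 0, 0, 0, 0, 1]'

```text
t: 32.65
eef_pos: [529.5, -29.5, 185.6]
tool_rot: [[0.999, 0.038, 0.013], [0.04, -0.968, -0.248], [0.003, 0.248, -0.969]]
wrist_force: [-1.3, 5.2, 8.6]
grip_width: 13.6
finger_force: 60.1
```

```bash
python3 -W ignore - <<'E'
from h import *
o=arm.observe();print(o['eef_pos'],o['wrist_force'],o['torque'])
E
```

```text
[529.46191889 -29.53837071 185.64165544] [-1.32810166  5.23809114  8.61426915] [-0.7690209   0.44712463 -0.15053457]
```

apply_moves --targets '[0, 0, 0, 0, 0.002, -0.008, 1, 0, 0, 0, 0, -0.024, -0.006, 1, 0, 0, 0, 0, 0, 0, 1]'

```text
t: 33.02
eef_pos: [529.0, -27.5, 185.8]
tool_rot: [[0.999, 0.038, 0.012], [0.04, -0.968, -0.249], [0.002, 0.249, -0.968]]
wrist_force: [0.4, -1.8, 3.9]
grip_width: 14.0
finger_force: 60.0
```

apply_moves --targets '[0, 0, 0, 0, -0.024, -0.006, 1, 0, 0, 0, 0, 0, 0, 1]'

```text
t: 33.28
eef_pos: [528.8, -24.1, 185.6]
tool_rot: [[0.999, 0.038, 0.011], [0.04, -0.968, -0.248], [0.001, 0.249, -0.969]]
wrist_force: [0.1, -3.5, 5.0]
grip_width: 13.7
finger_force: 60.1
```

apply_moves --targets '[0, 0, 0, 0, -0.016, -0.004, 1, 0, 0, 0, 0, 0, 0, 1]'

```text
t: 33.52
eef_pos: [528.5, -21.9, 185.5]
tool_rot: [[0.999, 0.038, 0.011], [0.039, -0.968, -0.248], [0.001, 0.248, -0.969]]
wrist_force: [0.1, -4.5, 5.3]
grip_width: 14.0
finger_force: 60.1
```

apply_moves --targets '[0, 0, 0, 0, -0.016, -0.004, 1, 0, 0, 0, 0, 0, 0, 1]'

```text
t: 33.78
eef_pos: [528.4, -19.8, 185.4]
tool_rot: [[0.999, 0.038, 0.011], [0.039, -0.968, -0.248], [0.001, 0.248, -0.969]]
wrist_force: [0.1, -3.3, 5.0]
grip_width: 14.2
finger_force: 60.1
```

apply_moves --targets '[0, 0, 0, 0, -0.016, -0.004, 1, 0, 0, 0, 0, 0, 0, 1]'

```text
t: 34.02
eef_pos: [528.4, -19.5, 185.3]
tool_rot: [[0.999, 0.038, 0.011], [0.04, -0.967, -0.25], [0.001, 0.251, -0.968]]
wrist_force: [0.8, -11.1, 1.4]
grip_width: 14.2
finger_force: 60.1
```

The bead met the pan's inner wall at TCP y of about -19.6, so the hook location is known. Now I swing about that rim corner in stages, watching the force.

```bash
cat >> pour.py <<'E'
TG2=TG+np.array([0,0,2.])
p_,_=pose(-87.7,0,(76,0,8),(0,0,0),TG2)
W=np.array([528.4-p_[0],-20.3-p_[1],140.])
def swing(ths,start=None,press=1.0,dw=(0,0,0)):
    w=[]
    for th in ths:
        n=Rt(-87.7,th)[:,2];p,R=pose(-87.7,th,(76,0,8),W-n*press+np.array(dw),TG2);w.append((p,R,1))
    return plan(w+[('w',1,1)],ang=5.2,start=start)
E
python3 -W ignore - <<'E'
from pour import *
print(W)
s=swing(range(5,31,5));print('--');s=swing(range(35,61,5),start=s)
E
```

```text
[ 534.94978946 -183.37551964  140.        ]
[0.014,0,0,0,0.036,-0.051,1, 0.015,0,0,0,0.034,-0.053,1, 0.028,0,0,0,0.066,-0.104,1, 0.028,0,0,0,0.066,-0.104,1, 0.027,0,0,0,0.065,-0.104,1, 0.028,0,0,0.001,0.066,-0.104,1, 0.028,0,0,0,0.066,-0.104,1, 0,0,0,0,0,0,1]
8 end [530.2 -64.8 260.8]
--
[0.028,0,0,0,0.066,-0.105,1, 0.027,0,0,0,0.065,-0.104,1, 0.028,0,0,0,0.066,-0.104,1, 0.028,0,0,0,0.066,-0.104,1, 0.028,0,0,0,0.066,-0.104,1, 0.028,0,0,0,0.066,-0.104,1, 0,0,0,0,0,0,1]
7 end [ 533.2 -141.   304. ]
```

apply_moves --targets '[0.014, 0, 0, 0, 0.036, -0.051, 1, 0.015, 0, 0, 0, 0.034, -0.053, 1, 0.028, 0, 0, 0, 0.066, -0.104, 1, 0.028, 0, 0, 0, 0.066, -0.104, 1, 0, 0, 0, 0, 0, 0, 1]'

```text
t: 34.65
eef_pos: [529.9, -38.4, 226.6]
tool_rot: [[0.999, 0.036, 0.003], [0.036, -0.999, 0.017], [0.003, -0.017, -1.0]]
wrist_force: [1.3, -6.5, 2.3]
grip_width: 13.8
finger_force: 60.1
```

```bash
python3 -W ignore - <<'E'
from pour import *
o=arm.observe();print(o['eef_pos'],pose(-87.7,15,(76,0,8),W,TG2)[0],o['wrist_force'],o['torque'])
E
```

```text
[529.90323991 -38.43043762 226.64582799] [529.10397659 -37.82748683 226.95282047] [ 1.33808903 -6.50612223  2.27997537] [-2.50265869 -0.02351461  0.11598082]
```

apply_moves --targets '[0.027, 0, 0, 0, 0.065, -0.104, 1, 0.028, 0, 0, 0.001, 0.066, -0.104, 1, 0.028, 0, 0, 0, 0.066, -0.104, 1, 0, 0, 0, 0, 0, 0, 1]'

```text
t: 35.15
eef_pos: [531.2, -66.9, 260.1]
tool_rot: [[0.999, 0.035, -0.007], [0.035, -0.962, 0.272], [0.003, -0.272, -0.962]]
wrist_force: [-0.2, -9.0, -1.7]
grip_width: 13.6
finger_force: 60.1
```

apply_moves --targets '[0.028, 0, 0, 0, 0.066, -0.105, 1, 0.027, 0, 0, 0, 0.065, -0.104, 1, 0, 0, 0, 0, 0, 0, 1]'

```text
t: 35.52
eef_pos: [532.2, -90.3, 277.7]
tool_rot: [[0.999, 0.032, -0.013], [0.035, -0.901, 0.432], [0.002, -0.432, -0.902]]
wrist_force: [1.3, -9.9, -6.0]
grip_width: 13.8
finger_force: 60.1
```

```bash
python3 -W ignore - <<'E'
from pour import *
o=arm.observe();print(o['eef_pos'],pose(-87.7,40,(76,0,8),W,TG2)[0],o['wrist_force'],o['torque'])
swing(range(45,61,5))
E
```

```text
[532.24379961 -90.31835238 277.70861096] [531.12644082 -88.18244971 280.36686864] [ 1.2550627  -9.92552005 -5.98426265] [-3.52637899  0.0126927   0.12859305]
[0.028,-0.001,-0.001,-0.008,0.038,-0.108,1, 0.028,0,0,0,0.066,-0.104,1, 0.028,0,0,0,0.066,-0.104,1, 0.028,0,0,0.001,0.065,-0.104,1, 0,0,0,0,0,0,1]
5 end [ 533.3 -141.   304. ]
```

apply_moves --targets '[0.028, 0, 0, 0, 0.066, -0.104, 1, 0.028, 0, 0, 0, 0.066, -0.104, 1, 0, 0, 0, 0, 0, 0, 1]'

```text
t: 35.9
eef_pos: [533.5, -116.5, 291.4]
tool_rot: [[0.999, 0.029, -0.018], [0.034, -0.812, 0.582], [0.002, -0.583, -0.813]]
wrist_force: [0.9, -10.9, -5.7]
grip_width: 13.5
finger_force: 60.1
```

apply_moves --targets '[0.028, 0, 0, 0, 0.066, -0.104, 1, 0.028, 0, 0, 0, 0.065, -0.104, 1, 0, 0, 0, 0, 0, 0, 1, 0, 0, 0, 0, 0, 0, 1]'

```text
t: 36.4
eef_pos: [534.6, -143.7, 300.3]
tool_rot: [[0.999, 0.025, -0.023], [0.034, -0.7, 0.713], [0.002, -0.714, -0.701]]
wrist_force: [-0.8, -11.4, -9.9]
grip_width: 14.1
finger_force: 60.3
```

apply_moves --targets '[0.028, 0, 0, 0, 0.066, -0.104, 1, 0.028, 0, 0, 0, 0.065, -0.104, 1, 0, 0, 0, 0, 0, 0, 1, 0, 0, 0, 0, 0, 0, 1, 0, 0, 0, 0, 0, 0, 1]'

```text
t: 37.02
eef_pos: [535.9, -171.7, 305.0]
tool_rot: [[0.999, 0.021, -0.027], [0.034, -0.564, 0.825], [0.002, -0.825, -0.565]]
wrist_force: [-0.1, -11.5, -8.0]
grip_width: 14.3
finger_force: 60.5
```

```bash
python3 -W ignore - <<'E'
from pour import *
o=arm.observe();print(o['eef_pos'],pose(-87.7,70,(76,0,8),W,TG2)[0],o['wrist_force'],o['torque'])
t=shot('top');f=shot('scene')
a=f['img'][140:340,110:370,::-1];b=t['img'][180:330,400:595,::-1]
cv2.imwrite('pics/m10.png',np.hstack([cv2.resize(a,(390,300)),cv2.resize(b,(390,300))]))
E
```

```text
[ 535.86303494 -171.74756604  305.03439711] [ 534.45525944 -171.06279702  309.19618398] [ -0.09648497 -11.49482585  -7.95662241] [-4.56191714  0.08194412  0.13073998]
```

View pics/m10.png

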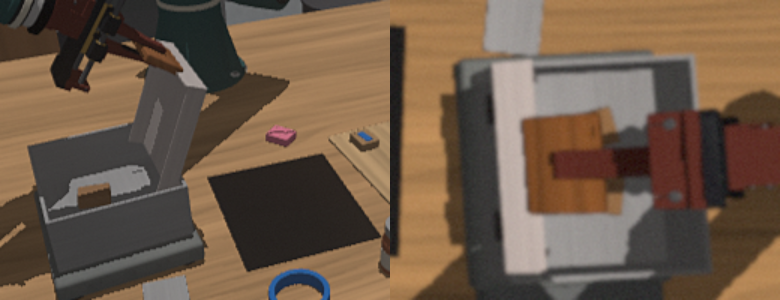

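The tray is over at 70° with its nose bearing on the rim. A reject shows in the pan and none are on the tray floor. Next I back off, lift and level the tray.

```bash
python3 -W ignore - <<'E'
from pour import *
o=arm.observe();p=o['eef_pos'];R=o['tool_rot']
s=plan([(p+[0,-4,3],None,1),(p+[0,-4,90],None,1,30)])
s=plan([((532,-30,350),Rt(-87.7,25)@TA,1),((531.5,127,260),Rt(-87.7,0)@TA,1),('w',2,1)],start=s,step=45)
E
```

```text
[0,0,0,-0.001,-0.002,-0.042,1, 0,0,0,0,-0.199,-0.136,1, 0,0,0,0.001,-0.2,-0.137,1, 0,0,0,0,-0.199,-0.136,1]
4 end [ 535.9 -175.7  395. ]
[-0.05,0,0,0.002,-0.075,0.243,1, -0.05,-0.001,-0.001,0.001,-0.113,0.228,1, -0.05,0,0,0.003,-0.146,0.207,1, -0.05,0,0,0.003,-0.178,0.183,1, -0.049,-0.001,0,0.003,-0.203,0.152,1, -0.028,0,0,0.01,-0.229,0.196,1, -0.028,0,0,0.009,-0.245,0.176,1, -0.028,0,0,0.01,-0.26,0.153,1, -0.027,0,0,0.01,-0.272,0.129,1, -0.028,0.001,0,0.01,-0.282,0.107,1, 0,0,0,0,0,0,1, 0,0,0,0,0,0,1]
12 end [531.5 127.  260. ]
```

apply_moves --targets '[0, 0, 0, 0, -0.002, -0.042, 1, 0, 0, 0, 0, 0, 0, 1, 0, 0, 0, 0, -0.199, -0.136, 1, 0, 0, 0, 0.001, -0.2, -0.137, 1, 0, 0, 0, 0, -0.199, -0.136, 1]'

```text
t: 37.75
eef_pos: [535.1, -172.4, 398.5]
tool_rot: [[0.999, 0.023, -0.031], [0.038, -0.555, 0.831], [0.002, -0.832, -0.555]]
wrist_force: [0.4, 0.5, -3.0]
grip_width: 14.1
finger_force: 60.0
```

apply_moves --targets '[-0.05, 0, 0, 0.002, -0.075, 0.243, 1, -0.05, 0, 0, 0.001, -0.113, 0.228, 1, -0.05, 0, 0, 0.003, -0.146, 0.207, 1, -0.05, 0, 0, 0.003, -0.178, 0.183, 1, -0.049, 0, 0, 0.003, -0.203, 0.152, 1, -0.028, 0, 0, 0.01, -0.229, 0.196, 1, -0.028, 0, 0, 0.009, -0.245, 0.176, 1, -0.028, 0, 0, 0.01, -0.26, 0.153, 1, -0.027, 0, 0, 0.01, -0.272, 0.129, 1, -0.028, 0, 0, 0.01, -0.282, 0.107, 1, 0, 0, 0, 0, 0, 0, 1, 0, 0, 0, 0, 0, 0, 1]'

```text
t: 39.25
eef_pos: [528.8, 131.2, 264.6]
tool_rot: [[0.999, 0.039, 0.008], [0.04, -0.971, -0.236], [-0.002, 0.236, -0.972]]
wrist_force: [0.3, 0.7, -3.3]
grip_width: 13.7
finger_force: 60.0
```

```bash
python3 -W ignore - <<'E'
from det import *
from pour import *
o=arm.observe();print(o['eef_pos'],o['tool_rot'].round(3).tolist(),o['wrist_force'],o['torque'])
t=shot('top','t11.png')
for b in blobs(t['img'],(8,70,60),(24,255,255),100): 
    if b[0]>320 and b[2]<3000: print(np.round(b[:3],1),np.round(b[3][1]),onz(t,*b[:2],80).round(0))
for b in blobs(t['img'],(100,120,60),(120,255,255),25): print('blue',np.round(b[:3],1),onz(t,*b[:2],24).round(1))
E
```

```text
[528.82630345 131.22315341 264.6469658 ] [[0.999, 0.039, 0.008], [0.04, -0.971, -0.236], [-0.002, 0.236, -0.972]] [ 0.33938903  0.68720479 -3.25019209] [ 0.32319574  0.15543462 -0.00898267]
blue [496.6 344.9 129.5] [ 354.6 -297.9   24. ]
blue [266.4 302.8  32. ] [453.3 217.3  24. ]
blue [ 386.3  153.3 1086.5] [792.5 -59.4  24. ]
```

```bash
python3 -W ignore - <<'E'
from det import *
from pour import *
t=shot('top');sub=t['img'][214:312,462:552].copy()
for b in blobs(sub,(5,60,40),(28,255,255),40): print('pan',np.round(b[:3],1),np.round(b[3][1]),onz(t,b[0]+462,b[1]+214,78).round(0))
sub=t['img'][195:312,340:458].copy()
for b in blobs(sub,(5,60,40),(28,255,255),40): print('tray',np.round([b[0]+340,b[1]+195,b[2]],1),np.round(b[3][1]))
# mat centre target, tray yaw on mat -2.7
M=np.array([575.6,10.4,2]);Y=-4
s=plan([(pose(Y,0,(0,0,0),M+[0,0,150],TG2)+(1,)),('w',1,1)],ang=10)
s=plan([(pose(Y,0,(0,0,0),M+[0,0,10],TG2)+(1,35)),('w',2,1)],start=s)
E
```

```text
pan [ 41.7  62.5 417. ] [25. 19.] [ 508. -297.   78.]
pan [ 38.2  30.9 415.5] [19. 24.] [ 576. -292.   78.]
tray [ 421.3  252.2 3617.5] [ 52. 117.]
[0,0.013,-0.05,-0.042,0.087,0.078,1, 0,0.012,-0.05,-0.058,0.08,0.076,1, -0.001,0.012,-0.051,-0.073,0.069,0.073,1, 0,0.013,-0.05,-0.086,0.056,0.071,1, 0,0.012,-0.05,-0.096,0.042,0.067,1, -0.001,0.013,-0.05,-0.104,0.026,0.063,1, 0,0.012,-0.051,-0.11,0.009,0.059,1, 0,0.013,-0.05,-0.111,-0.008,0.055,1, -0.001,0.012,-0.05,-0.111,-0.026,0.05,1, 0,0,0,0,0,0,1]
10 end [488.6  16.5 206.3]
[0,0,0,0,-0.072,0.283,1, 0,0,0,0.001,-0.073,0.282,1, 0,0,0,0,-0.072,0.283,1, 0,0,0,0,-0.073,0.282,1, 0,0,0,0,0,0,1, 0,0,0,0,0,0,1]
6 end [488.6  16.4  66.3]
```

Both rejects are in the pan, at about (508,-297) and (576,-292). Next I return the tray to its mat.

apply_moves --targets '[0, 0.013, -0.05, -0.042, 0.087, 0.078, 1, 0, 0.012, -0.05, -0.058, 0.08, 0.076, 1, 0, 0.012, -0.051, -0.073, 0.069, 0.073, 1, 0, 0.013, -0.05, -0.086, 0.056, 0.071, 1, 0, 0.012, -0.05, -0.096, 0.042, 0.067, 1, 0, 0.013, -0.05, -0.104, 0.026, 0.063, 1, 0, 0.012, -0.051, -0.11, 0.009, 0.059, 1, 0, 0.013, -0.05, -0.111, -0.008, 0.055, 1, 0, 0.012, -0.05, -0.111, -0.026, 0.05, 1, 0, 0, 0, 0, 0, 0, 1]'

```text
t: 40.6
eef_pos: [487.7, 14.7, 206.2]
tool_rot: [[0.075, 0.968, 0.24], [0.997, -0.074, -0.016], [0.003, 0.241, -0.971]]
wrist_force: [-0.2, 0.5, -1.6]
grip_width: 13.6
finger_force: 60.0
```

apply_moves --targets '[0, 0, 0, 0, -0.072, 0.283, 1, 0, 0, 0, 0.001, -0.073, 0.282, 1, 0, 0, 0, 0, -0.072, 0.283, 1, 0, 0, 0, 0, -0.073, 0.282, 1, 0, 0, 0, 0, 0, 0, 1, 0, 0, 0, 0, 0, 0, 1]'

```text
t: 41.35
eef_pos: [489.0, 17.4, 67.3]
tool_rot: [[0.071, 0.968, 0.243], [0.997, -0.069, -0.015], [0.002, 0.243, -0.97]]
wrist_force: [0.4, 0.6, -1.6]
grip_width: 13.7
finger_force: 60.0
```

apply_moves --targets '[0, 0, 0, 0, -0.008, 0.032, 1, 0, 0, 0, 0, -0.008, 0.032, 1, 0, 0, 0, 0, 0, 0, 1, 0, 0, 0, 0, 0, 0, 1]'

```text
t: 41.85
eef_pos: [487.9, 17.6, 58.4]
tool_rot: [[0.069, 0.968, 0.241], [0.998, -0.067, -0.015], [0.002, 0.242, -0.97]]
wrist_force: [0.4, 1.1, -3.1]
grip_width: 13.7
finger_force: 60.0
```

apply_moves --targets '[0, 0, 0, 0, -0.004, 0.016, 1, 0, 0, 0, 0, 0, 0, 1, 0, 0, 0, 0, 0, 0, 1]'

```text
t: 42.22
eef_pos: [488.3, 17.5, 57.0]
tool_rot: [[0.069, 0.968, 0.243], [0.998, -0.067, -0.015], [0.002, 0.243, -0.97]]
wrist_force: [-4.7, -0.4, 7.4]
grip_width: 13.5
finger_force: 60.0
```

apply_moves --targets '[0, 0, 0, 0, 0, 0, 0.4, 0, 0, 0, 0, 0, 0, 0.4, 0, 0, 0, 0, 0, 0, 0.4, 0, 0, 0, 0, 0, 0, 0.4, 0, 0, 0, 0, 0, 0, 0.4, 0, 0, 0, 0, 0, -0.3, 0.4, 0, 0, 0, 0, 0, -0.4, 0.4, 0, 0, 0, 0, 0, -0.4, 0.4, 0, 0, 0, 0, 0, -0.3, 0.4, 0, 0, 0, 0, 0, 0, 0.4]'

```text
t: 43.48
eef_pos: [448.8, 19.9, 222.1]
tool_rot: [[0.069, 0.967, 0.247], [0.998, -0.067, -0.015], [0.002, 0.247, -0.969]]
wrist_force: [-0.2, -0.2, 0.2]
grip_width: 52.3
finger_force: 0.0
```

```bash
python3 -W ignore - <<'E'
from det import *
print(arm.observe()['eef_pos'])
s=plan([((440,-100,220),Rd(-45),1),((359.5,-287.5,160),Rd(2.3),1),('w',3,1)])
s=plan([((359.5,-287.5,70),None,1,30),('w',2,1)],start=s)
t=shot('top')
for b in blobs(t['img'],(0,0,150),(179,60,255),1500): print(np.round(b[:3],1),cv2.boxPoints(b[3]).round(0).tolist(),onz(t,*b[:2],13))
E
```

```text
[448.84171341  19.89125726 222.13528661]
[0.012,0.006,-0.045,-0.167,-0.001,0.002,1, 0.013,0.005,-0.045,-0.165,-0.025,0,1, 0.012,0.006,-0.045,-0.16,-0.048,-0.001,1, 0.013,0.005,-0.045,-0.151,-0.07,-0.002,1, 0.012,0.006,-0.045,-0.14,-0.091,-0.001,1, 0.013,0.006,-0.045,-0.126,-0.11,0,1, 0,0,-0.053,-0.127,-0.316,0.1,1, 0,0,-0.052,-0.072,-0.332,0.1,1, 0,0,-0.053,-0.018,-0.34,0.1,1, 0,0,-0.053,0.039,-0.338,0.1,1, 0,0,-0.052,0.094,-0.327,0.1,1, 0,0,0,0,0,0,1]
[0,0,0,0,0,0,1, 0,0,0,0,0,0,1]
14 end [ 359.5 -287.6  159.9]
[0,0,0,0,0,0.25,1, 0,0,0,0,0,0.25,1, 0,0,0,-0.001,0,0.25,1, 0,0,0,0,0,0,1, 0,0,0,0,0,0,1]
5 end [ 359.6 -287.5   69.9]
[ 354.9  242.4 5394. ] [[315.0, 282.0], [319.0, 203.0], [395.0, 206.0], [391.0, 286.0]] [588.37355066  14.91419656  13.        ]
```

apply_moves --targets '[0.012, 0.006, -0.045, -0.167, -0.001, 0.002, 1, 0.013, 0.005, -0.045, -0.165, -0.025, 0, 1, 0.012, 0.006, -0.045, -0.16, -0.048, -0.001, 1, 0.013, 0.005, -0.045, -0.151, -0.07, -0.002, 1, 0.012, 0.006, -0.045, -0.14, -0.091, -0.001, 1, 0.013, 0.006, -0.045, -0.126, -0.11, 0, 1, 0, 0, -0.053, -0.127, -0.316, 0.1, 1, 0, 0, -0.052, -0.072, -0.332, 0.1, 1, 0, 0, -0.053, -0.018, -0.34, 0.1, 1, 0, 0, -0.053, 0.039, -0.338, 0.1, 1, 0, 0, -0.052, 0.094, -0.327, 0.1, 1, 0, 0, 0, 0, 0, 0, 1]'

```text
t: 45.02
eef_pos: [355.9, -288.5, 154.9]
tool_rot: [[-0.999, -0.037, -0.01], [-0.037, 0.999, 0.004], [0.01, 0.005, -1.0]]
wrist_force: [0.7, 1.0, -0.3]
grip_width: 0.7
finger_force: 0.0
```

```bash
python3 -W ignore - <<'E'
from h import *
s=plan([((359.5,-287.5,75),Rd(2.3),1,40),('w',2,1)])
E
```

```text
[0.001,-0.002,-0.001,-0.018,0.002,0.333,1, 0,-0.001,0,-0.017,0.003,0.333,1, 0,0,0,0,0,0,1, 0,0,0,0,0,0,1]
4 end [ 359.5 -287.5   75. ]
```

apply_moves --targets '[0, 0, 0, 0, 0, 0.35, 1, 0, 0, 0, 0, 0, 0.35, 1, 0, 0, 0, 0, 0, 0, 1, 0, 0, 0, 0, 0, 0, 1]'

```text
t: 45.52
eef_pos: [357.4, -286.9, 73.9]
tool_rot: [[-0.999, -0.039, -0.007], [-0.039, 0.999, 0.002], [0.007, 0.002, -1.0]]
wrist_force: [-0.2, -0.2, 1.2]
grip_width: 0.6
finger_force: 0.0
```

apply_moves --targets '[0, 0, 0, 0, 0, 0.06, 1, 0, 0, 0, 0, 0, 0.06, 1, 0, 0, 0, 0, 0, 0, 1, 0, 0, 0, 0, 0, 0, 1]'

```text
t: 46.02
eef_pos: [357.6, -287.8, 59.5]
tool_rot: [[-0.999, -0.039, -0.006], [-0.039, 0.999, 0.0], [0.006, 0.001, -1.0]]
wrist_force: [2.3, -0.8, 2.9]
grip_width: 0.6
finger_force: 1.2
```

apply_moves --targets '[0, 0, 0, 0, 0, 0.018, 1, 0, 0, 0, 0, 0, 0, 1]'

```text
t: 46.28
eef_pos: [357.5, -287.7, 57.1]
tool_rot: [[-0.999, -0.039, -0.006], [-0.039, 0.999, 0.001], [0.006, 0.001, -1.0]]
wrist_force: [2.5, -1.3, 4.0]
grip_width: 0.2
finger_force: 1.7
```

apply_moves --targets '[0, 0, 0, 0, 0, 0.014, 1, 0, 0, 0, 0, 0, 0, 1]'

```text
t: 46.52
eef_pos: [357.5, -287.8, 56.1]
tool_rot: [[-0.999, -0.039, -0.006], [-0.039, 0.999, 0.0], [0.006, 0.0, -1.0]]
wrist_force: [2.0, 0.7, 13.3]
grip_width: 0.9
finger_force: 7.2
```

apply_moves --targets '[0, 0, 0, 0, 0, -0.15, 1, 0, 0, 0, 0, 0, -0.15, 1, 0, 0, 0, 0, -0.188, 0, 1, 0, 0, 0, 0, -0.187, 0, 1, 0, 0, 0, 0, 0, 0, 1, 0, 0, 0, 0, 0, 0.1, 1, 0, 0, 0, 0, 0, 0.1, 1, 0, 0, 0, 0, 0, 0.05, 1, 0, 0, 0, 0, 0, 0, 1, 0, 0, 0, 0, 0, 0, 1]'

```text
t: 47.78
eef_pos: [358.7, -331.9, 61.2]
tool_rot: [[-0.999, -0.04, -0.007], [-0.04, 0.999, 0.002], [0.007, 0.002, -1.0]]
wrist_force: [-0.1, 1.1, 1.7]
grip_width: 0.4
finger_force: 0.8
```

apply_moves --targets '[0, 0, 0, 0, 0, 0.02, 1, 0, 0, 0, 0, 0, 0.015, 1, 0, 0, 0, 0, 0, 0, 1]'

```text
t: 48.15
eef_pos: [359.0, -332.3, 57.1]
tool_rot: [[-0.999, -0.039, -0.007], [-0.039, 0.999, 0.001], [0.007, 0.001, -1.0]]
wrist_force: [0.5, 1.1, 2.9]
grip_width: 0.4
finger_force: 1.7
```

apply_moves --targets '[0, 0, 0, 0, 0, 0.015, 1, 0, 0, 0, 0, 0, 0, 1]'

```text
t: 48.4
eef_pos: [359.0, -332.4, 56.1]
tool_rot: [[-0.999, -0.039, -0.006], [-0.039, 0.999, 0.001], [0.006, 0.001, -1.0]]
wrist_force: [-1.0, 3.9, 14.5]
grip_width: 0.4
finger_force: 7.4
```

apply_moves --targets '[0, 0, 0, 0, 0, -0.3, 1, 0, 0, 0, 0, 0, -0.4, 1, 0, 0, 0, 0, 0, -0.4, 1, 0, 0, 0, 0, 0, -0.4, 1, 0, 0, 0, 0, 0, 0, 1, 0, 0, 0, 0, 0, 0, 1, 0, 0, 0, 0, 0, 0, 1]'

```text
t: 49.28
eef_pos: [359.1, -331.6, 233.4]
tool_rot: [[-0.999, -0.039, -0.009], [-0.039, 0.999, 0.004], [0.009, 0.004, -1.0]]
wrist_force: [0.2, -0.2, 0.5]
grip_width: 0.8
finger_force: 0.0
```

```bash
python3 -W ignore - <<'E'
from det import *
o=arm.observe();print(o['t'],o['eef_pos'],o['wrist_force'])
t=shot('top');s=shot('scene')
sub=t['img'][214:312,462:552].copy()
for b in blobs(sub,(5,60,40),(28,255,255),40): print('pan',np.round(b[:3],1),onz(t,b[0]+462,b[1]+214,78).round(0))
for b in blobs(t['img'],(100,120,60),(120,255,255),25): print('blue',np.round(b[:3],1),onz(t,*b[:2],24).round(1))
for b in blobs(t['img'],(0,0,150),(179,60,255),1500): print('tray floor',np.round(b[:3],1),cv2.boxPoints(b[3]).round(0).tolist(),onz(t,*b[:2],13).round(0))
K=np.array(t['intrinsics'])
for b in blobs(s['img'],(100,120,60),(120,255,255),12): print('scene blue',np.round(b[:3],1),onz(s,*b[:2],24).round(1))
E
```

```text
49.275 [ 359.12742785 -331.5718785   233.39743947] [ 0.17200316 -0.20438231  0.53173872]
pan [ 41.7  62.5 419. ] [ 508. -297.   78.]
pan [ 38.2  30.9 415. ] [ 576. -292.   78.]
blue [496.6 344.6  69.5] [ 355.3 -297.8   24. ]
blue [220.2 305.6  54.5] [447.9 321.5  24. ]
blue [265.5 300.4  54. ] [458.6 219.3  24. ]
blue [217.3 246.1  50.5] [582.2 328.7  24. ]
blue [220.  220.1  49. ] [641.5 322.8  24. ]
blue [ 386.3  153.2 1087.5] [792.5 -59.4  24. ]
tray floor [ 355.6  243.8 5556. ] [[315.0, 282.0], [320.0, 203.0], [395.0, 207.0], [391.0, 286.0]] [585.  13.  13.]
scene blue [ 309.1  337.1 1144. ] [807.4 -67.7  24. ]
scene blue [417.3 254.9  23. ] [641.1 320.7  24. ]
scene blue [407.1 243.4  17. ] [581.6 326.3  24. ]
scene blue [352.9 230.6  17. ] [458.3 217.3  24. ]
scene blue [381. 222.  16.] [448.3 318.6  24. ]
```

All four taped coupons are on the board, both rejects are in the pan, the tray is on its mat, and the bystanders have not moved. I'm handing in.

```bash
python3 -c "
from plant import arm
print(arm.sign_off())"
```

```text
the job is handed in; nothing more can be done
None
```

I handed the job in at about 49 s of the 210 s limit; sign-off gave no verdict. Yellow was pressed first, both rejects are in the weigh pan, all four taped coupons are on the drying board, the empty tray is back on its mat, and blue then green were pressed.

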